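Set up the board and poise the pencil

TASK

Get ready to carry on with the sketch: first wind the drawing board fully up to its stop with the hand crank (clockwise from above, about two full turns), then draw the aluminium pencil out of the rack, turn it to a drawing slant of about 45 degrees (leaning whichever way suits), tip down, and keep it poised with its tip about two centimetres above the middle of the paper. Never let the pencil touch the paper or board, and leave the other two tools in the rack and the eraser, tape and sharpener where they are; finish holding the pencil still in the gripper like that.

Things in the scene. Friction and masses are not known exactly. Their poses are not given: they have to be found in the camera images.
- board (a joint): Tilt of the drawing board, rad: 0 = level, grows as it is wound up, 0.45 = fully up against its stop. Light wooden board 260 x 340 x 12 mm hinged along its edge nearest the robot (hinge 50 mm above the table) on a low wooden base 220 x 300 x 40 mm; its far edge rises. Its top face lies 14 mm above the hinge. Geared to the crank: 0.03 rad per rad of crank. It stays where it is left.
- crank (a joint): Angle of the hand crank, rad, growing as it is turned clockwise seen from above, which raises the board. Runs from 0 to a hard stop at 15.0; starts between 0 and 2.4, so two full turns or a little more are needed. Turning needs about 3 N at the knob. It stays where it is left.
- crank_axis (a point): Point on the crank's vertical axis at the knob's mid-height (109 mm above the table). The crank lies flat on a grey gear box 72 x 72 x 68 mm beside the board, on its right-hand side seen from the robot; the steel crank arm's top lies 86 mm above the table.
- crank_knob (a point): Centre of the crank's upright, freely spinning round wooden knob, 20 mm in diameter, 46 mm tall (from 86 to 132 mm above the table), 45 mm from the crank axis. Can be held from above all the way round without regrasping.
- sheet_mid (a point): White sheet 200 x 270 x 2 mm (its x, y, z) with a begun sketch, fixed on the board. This point is the centre of its drawn-on face; its z is square to the board, its x runs up the slope away from the robot.
- pencil_mid (a point): The drawing pencil: bare aluminium rod 14 mm in diameter and 135 mm long with dark grip rings near a tapering point, a clip and a thinner push cap (10 mm) at the top; the tallest tool in the rack. This point is half-way along it, on its axis, 67.5 mm from the tip; its z runs from the tip to the cap. 50 g. Stands tip down, its cap about 150 mm above the table and 90 mm above the rack, and may lean by up to 3 degrees.
- pencil_tip (a point): Point of the pencil's tip, on its axis, 67.5 mm below pencil_mid along the pencil's z. At the start it rests on the hole's floor, 15 mm above the table.
- rack: Fixed brown wooden block 150 x 56 x 60 mm (its x, y, z), origin at the centre of its underside. Three round holes 16 mm wide and 45 mm deep in a row along its x, at -48, 0 and +48 mm, each with one upright tool; which tool is in which hole varies.
- brush_mid (a point): Short flat brush in the rack, bristles up, 105 mm long; this is its mid point. Leave it there.
- stump_mid (a point): Paper blending stump in the rack, pointed at both ends, 14 mm in diameter, 95 mm long; its mid point. Leave it there.
- eraser_mid (a point): Black eraser 45 x 22 x 14 mm, its centre. Leave alone.
- tape_mid (a point): Lying roll of brown tape, 64 mm across, 24 mm high, its centre. Leave alone.
- sharpener_mid (a point): Small steel hand sharpener 26 x 16 x 12 mm, its centre. Leave alone.
Not all that is in view belongs to the job. What is shaped like the part that bears pencil_mid but blue, orange or yellow is not meant.

How it is judged:
On the way, in this order (a step that is already met when the one before it is completed fails the run):
1. the drawing board is wound fully up (value of joint board above 0.43 rad), for 0.2 s.
2. the pencil is drawn clear of the rack, in the gripper (height (world z) of pencil_tip above 0.068 m and contact force between pencil and the fingers above 1 N and contact force between pencil and rack below 0.05 N), for 0.1 s.
At the end, for the whole second after the job is handed in: Board tilt over 0.42 rad; pencil held still in the gripper, touching neither rack nor board, 30 to 60 degrees from vertical, tip down, tip 5 to 43 mm off the paper and within 50 mm of its middle along either edge; brush, stump, eraser, tape and sharpener within 30 mm of their start (value of joint board above 0.42 rad and x of pencil_tip in the frame of sheet_mid between -0.05 and 0.05 m and y of pencil_tip in the frame of sheet_mid between -0.05 and 0.05 m and z of pencil_tip in the frame of sheet_mid between 0.005 and 0.043 m and angle between pencil_mid's own z axis and vertical between 0.52 and 1.05 rad and contact force between pencil and the fingers above 1 N and contact force between pencil and rack below 0.05 N and contact force between pencil and board below 0.05 N and linear speed of pencil below 0.03 m/s and distance of each of brush_mid, stump_mid, eraser_mid, tape_mid, sharpener_mid from where it was at the start of the episode below 0.03 m); the arm keeps its last pose, push and grip.
It fails at once if the pencil touches the board or its paper (contact force between pencil and board above 0.3 N).
It fails at once if the brush, stump, eraser, tape or sharpener is shifted by more than 30 mm (distance of any of brush_mid, stump_mid, eraser_mid, tape_mid, sharpener_mid from where it was at the start of the episode above 0.03 m).
It also fails if it takes over 58 s, if anything falls off the work surface, if the arm or the gripper's body presses on something with over 40 N, if the wrist force passes 120 N, or if a joint passes its speed limit or range.

ROBOT

A 6-joint arm with a two-finger parallel gripper is mounted at the origin on the work surface. World frame = base frame: x ahead of the robot, y to its left, z up, the work surface at z = 0. Lengths are in m, angles in rad, forces in N, time in s.
With the tool pointing down it reaches from about 0.375 to 0.825 m from the base axis. Payload 5.5 kg.
Tool frame: the origin (TCP) lies midway between the tips of the shut fingers; the grasp point (between the pads) lies manip.tcp_to_grasp behind it (manip.tcp_to_grasp is the distance from the TCP to the grasp point, in m); x points along the fingers, z is the direction in which the jaws open and shut, and the axes are right-handed (so a half turn about x gives the same grasp; the last joint's range is limited). The gripper opens to 85 mm and grips with 20 to 120 N. Pads are 22 mm wide; open, the fingers measure 114 mm over their backs; the gripper's body (76 mm by 85 mm) begins 54 mm behind the grasp point. The pads swing forward as they close: fully open they stand 13 mm farther back than shut.
Start: joints at [-1.241, 0.314, -0.047, 1.21, 0, 1.571], TCP at [0.194, -0.568, 0.231] pointing down, gripper open.
Joint ranges: [-2.67, 2.67], [-0.69, 1.73], [-1.03, 1.25], [-2.08, 2.16], [-1.42, 1.45], [-3.14, 3.14]. Speed limits (rad/s): [2.39, 2.39, 3.01, 3.14, 3.14, 3.14].

INTERFACE

Orientations are given as a 3x3 rotation matrix whose columns are the frame's x, y, z axes.
In Python, from workcell import get_obs, cams, manip, models gives the robot as it stands.
- The arm moves only by the tool jog_arm, never from a script. Its argument "deltas" is a list of rows, each a list of 2 entries, a list of its own where there are three numbers: the shift along the tool's x, y, z each as a share of 300 mm, from -1 to 1, then the turn about the tool's x as a share of pi/2 rad, from -1 to 1. In form: [[[x, y, z], turn], ...]. A call has 1 to 8 rows; each row shifts and turns the commanded pose from where the row before left it, along the tool's axes as they then stand; what a row does not reach is not made up. A row lasts 1/12 s, in which the tool goes at most 41.7 mm and 7.16 degrees, less where a joint would pass 70% of its speed; a pose out of reach is approached as far as the arm can. A call with a number of a shift or a turn outside -1 to 1 is refused whole. A call with a gripper value outside its range is refused whole. "grip" is the opening, from 0 (shut) to 1 (fully open), set as the call begins (left out, the last holds). The fingers move at their own pace and stop on an object; "force" is the grip in N (left out, the last holds). Time passes only in rows, so rows that do not move let the fingers close. It gives the time, the measured TCP pose, the force and the opening at its end, in the units of the state.
- get_obs(): the state, without advancing time (a new reading comes with each control period).
- cams.grab_frame(name): name is "scene" or "top"; returns the picture (480x640x3 uint8, blue, green, red); there is no depth.
- cams.camera_model(name): a dict with "K" (3x3 intrinsics, pixels), "world_from_camera" (4x4, takes a point from camera to world coordinates). Camera axes: x right, y up, looking along -z (the intrinsics and any distortion apply to the point x, -y, -z); pixel columns grow to the right and rows downward; lengths in m; the calibration is good to about 2 mm. A picture is of the moment at which its call begins. camera_model takes no time and is no camera call.
- manip.hand_in(): hands the job in, once; it reports no verdict.
Trained networks look in the newest picture that a camera, given by its name, has taken for a name from the list of things; names that differ only in an ending like _2 or _b are one class to them, and where a whole thing is asked for, a point or a joint stands for the part that bears it (a point fixed in the world has none). Each returns a list of dicts, best first, with "score" (0 to 1); they miss things now and then, are a little off and sometimes report something else, mostly with a low value. They report only what shows in the picture. A call takes as long as a camera call. They do not tell look-alikes from the thing itself.
- models.search_frame(camera, thing): "extent" ([left, top, right, bottom] as shares, 0 to 1, of the picture: columns of its width, rows of its height, round what is visible of it).
- models.pinpoint(camera, thing): "location" ([row, column] as shares, 0 to 1, of the picture: columns of its width, rows of its height: a listed point, or the origin of a listed thing).
The state is a dict: "time_s": time; "joints": joint angles; "joint_vel": joint speeds; "joint_efforts": joint torques, N m; "tcp_pos": TCP position; "orientation": TCP orientation; "contact_force": force on the tool from outside, world axes, zero at the start; "ft_torque": the same for the moment, N m; "finger_gap": finger opening in m.
Only numpy, scipy, OpenCV 4.12 (cv2) and the standard library are available. Lean on these libraries where they do the work, as an engineer would, in place of code of your own. Each camera call takes 0.05 s, during which the arm holds its last target.

## Working session

There is one attempt and no reset: what is moved stays moved. The work goes in short steps, Python scripts to look and compute and a tool call to move; the robot and the scene stay as the last step left them, time stands still between calls to the robot, and variables do not carry over. Pictures are saved under pics/ and viewed, and the job is handed in when it is done.

Besides the shell and the picture viewer there is one more tool, called after "Emit:" by a JSON object that holds its "method" and its "body", one argument or row to a line. jog_arm: Moves the arm, as the interface text tells. Shift numbers are shares of 300 mm and turn numbers shares of pi/2 rad, none past 1 either way. Its arguments: {"type":"object","properties":{"deltas":{"type":"array"},"grip":{"type":"number"},"force":{"type":"number"}},"required":["deltas"]}

```bash
mkdir -p pics; ls; cat > h.py <<'E'
import numpy as np, cv2
from workcell import get_obs, cams, manip, models
def ray(cam,loc):
    m=cams.camera_model(cam);K=np.array(m["K"]);T=np.array(m["world_from_camera"])
    d=m.get("dist",None)
    px=np.array([loc[1]*640,loc[0]*480,1.0])
    v=np.linalg.inv(K)@px; v=np.array([v[0],-v[1],-v[2]])
    return T[:3,3],T[:3,:3]@v
def atz(cam,loc,z):
    o,d=ray(cam,loc); return o+d*(z-o[2])/d[2]
def tri(l1,l2):
    o1,d1=ray("scene",l1);o2,d2=ray("top",l2)
    A=np.stack([d1,-d2],1);s=np.linalg.lstsq(A,o2-o1,rcond=None)[0]
    a=o1+d1*s[0];b=o2+d2*s[1];return (a+b)/2,np.linalg.norm(a-b)
def proj(cam,P):
    m=cams.camera_model(cam);K=np.array(m["K"]);T=np.linalg.inv(np.array(m["world_from_camera"]))
    p=T[:3,:3]@np.array(P)+T[:3,3];q=K@np.array([p[0],-p[1],-p[2]]);return q[:2]/q[2]
E
python3 - <<'E'
from h import *
np.set_printoptions(precision=4,suppress=True)
for c in("scene","top"):
    cv2.imwrite(f"pics/{c}0.png",cams.grab_frame(c)); print(c,cams.camera_model(c))
o=get_obs();print(o, manip.tcp_to_grasp)
E
```

```text
pics
scene {'K': array([[621.2724,   0.    , 325.3263],
       [  0.    , 621.2724, 239.3068],
       [  0.    ,   0.    ,   1.    ]]), 'world_from_camera': array([[-0.4398, -0.595 ,  0.6727,  1.4732],
       [ 0.8981, -0.2855,  0.3347,  0.4963],
       [-0.0071,  0.7513,  0.6599,  1.051 ],
       [ 0.    ,  0.    ,  0.    ,  1.    ]])}
top {'K': array([[535.3744,   0.    , 326.4976],
       [  0.    , 535.3744, 240.0272],
       [  0.    ,   0.    ,   1.    ]]), 'world_from_camera': array([[ 0.0188,  0.9945, -0.1028,  0.3643],
       [-0.9998,  0.0178, -0.0106, -0.0017],
       [-0.0087,  0.103 ,  0.9946,  1.3352],
       [ 0.    ,  0.    ,  0.    ,  1.    ]])}
{'time_s': 0.1, 'joints': array([-1.241 ,  0.3141, -0.048 ,  1.2102,  0.    ,  1.5708]), 'joint_vel': array([-0.0002,  0.0003,  0.0017, -0.0006,  0.0009, -0.001 ]), 'joint_efforts': array([ -0.0003, -54.0767,  34.054 ,   0.0111,   0.0001,   0.    ]), 'tcp_pos': array([ 0.1941, -0.5672,  0.2305]), 'orientation': array([[-0.0005,  0.9461,  0.3238],
       [ 0.0014,  0.3238, -0.9461],
       [-1.    ,  0.    , -0.0015]]), 'contact_force': array([ 0.3483, -0.5524,  0.8641]), 'ft_torque': array([ 0.0364,  0.0161, -0.0001]), 'finger_gap': 0.08522250125283948} 0.0187
```

View pics/scene0.png

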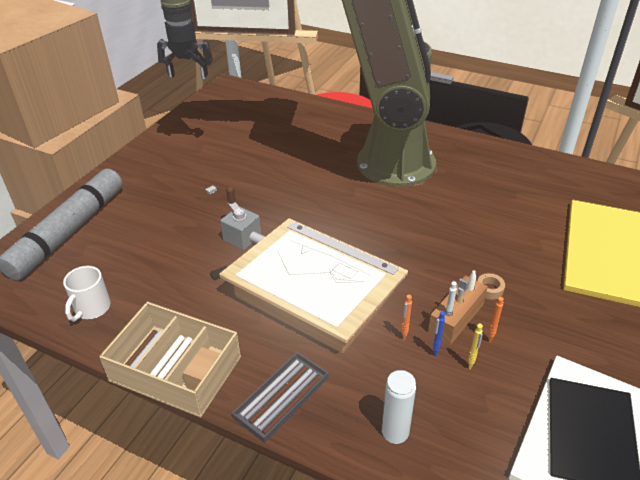

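View pics/top0.png

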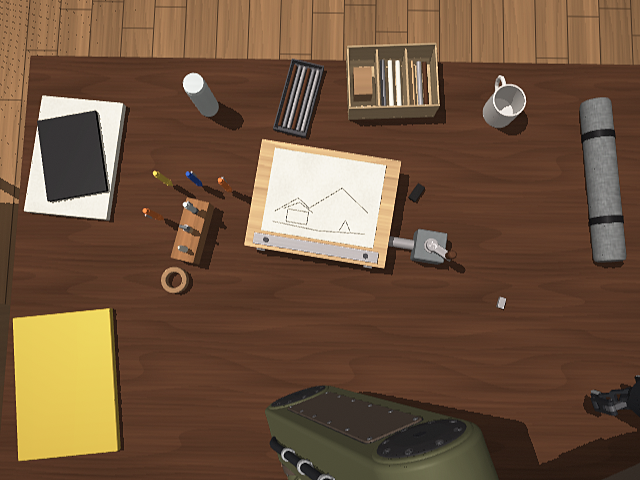

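```bash
python3 - <<'E'
from h import *
np.set_printoptions(precision=4,suppress=True)
for n in ["crank_axis","crank_knob","pencil_mid","pencil_tip","rack","sheet_mid","brush_mid","stump_mid"]:
    for c in("scene","top"):
        r=models.pinpoint(c,n)
        print(n,c,[(np.round(np.array(q["location"])*[480,640],1).tolist(),round(q["score"],2)) for q in r[:3]], end=' ')
        if c=="scene": s=r
        elif s and r: print(tri(s[0]["location"],r[0]["location"]))
        if r and n.startswith("crank"): print(atz(c,r[0]["location"],.109))
print(get_obs()["time_s"])
E
```

```text
crank_axis scene [([202.0, 239.9], 0.75)] [ 0.4788 -0.2331  0.109 ]
crank_axis top [([243.5, 437.1], 0.91)] (array([ 0.4844, -0.2364,  0.1131]), np.float64(0.012336785450389054))
[ 0.4876 -0.2429  0.109 ]
crank_knob scene [([304.3, 448.9], 0.75), ([193.1, 228.5], 0.61), ([326.7, 446.4], 0.55)] [0.5847 0.3357 0.109 ]
crank_knob top [([254.8, 450.4], 0.45)] (array([0.4746, 0.0256, 0.0714]), np.float64(0.6001702668897605))
[ 0.4622 -0.2731  0.109 ]
pencil_mid scene [([348.3, 472.6], 0.83), ([316.8, 406.1], 0.66), ([307.0, 448.9], 0.63)] pencil_mid top [([181.1, 164.0], 0.6), ([187.7, 222.0], 0.46), ([177.9, 196.3], 0.42)] (array([0.6331, 0.4079, 0.0608]), np.float64(0.002347587670068167))
pencil_tip scene [([369.7, 468.2], 0.85), ([329.2, 444.7], 0.73), ([355.2, 434.2], 0.7)] pencil_tip top [([186.3, 170.8], 0.52), ([194.8, 229.9], 0.47), ([184.4, 199.6], 0.46)] (array([ 0.6344,  0.4103, -0.0063]), np.float64(0.004386142696898204))
rack scene [([320.0, 457.3], 0.91), ([190.2, 230.7], 0.57)] rack top [([231.5, 193.4], 0.93), ([278.0, 178.8], 0.35)] (array([ 0.5181,  0.3482, -0.0014]), np.float64(8.318898218474309e-06))
sheet_mid scene [([189.1, 208.5], 0.68)] sheet_mid top [([193.2, 321.5], 0.71)] (array([ 0.6262, -0.0653,  0.3053]), np.float64(0.21326330524561427))
brush_mid scene [([295.8, 455.6], 0.65)] brush_mid top [([230.8, 188.5], 0.58)] (array([0.5131, 0.3379, 0.0678]), np.float64(0.008475895748700023))
stump_mid scene [([282.9, 466.0], 0.65), ([274.1, 311.7], 0.29)] stump_mid top [([249.5, 183.7], 0.47)] (array([0.4677, 0.3469, 0.0702]), np.float64(0.007848647604581503))
0.9
```

```bash
python3 - <<'E'
import cv2,numpy as np
s=cv2.imread("pics/scene0.png");t=cv2.imread("pics/top0.png")
def crop(i,x0,y0,w,h,k): return cv2.resize(i[y0:y0+h,x0:x0+w],(w*k,h*k),interpolation=cv2.INTER_CUBIC)
cv2.imwrite("pics/z1.png",np.hstack([crop(s,200,175,80,80,5),crop(t,400,210,80,80,5)]))
cv2.imwrite("pics/z2.png",np.hstack([crop(s,395,255,120,120,3),crop(t,130,160,120,120,3)]))
E
```

```text
(no output)
```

View pics/z1.png

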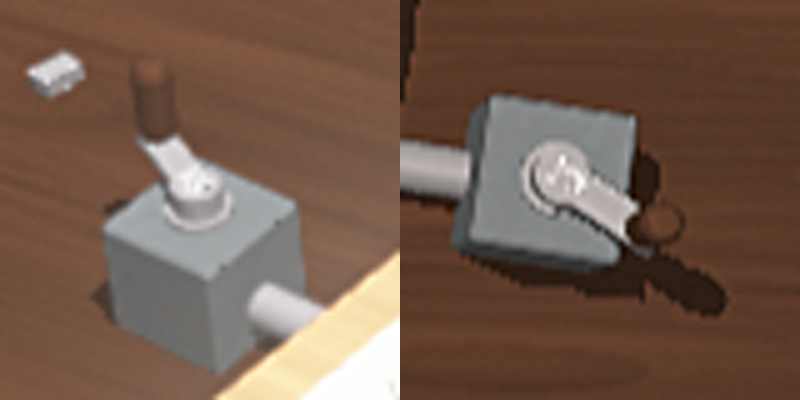

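View pics/z2.png

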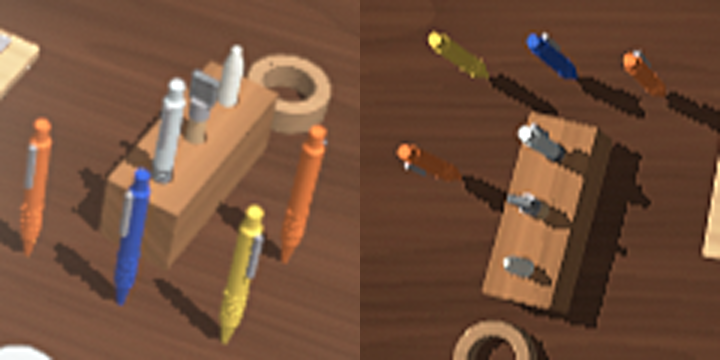

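```bash
python3 - <<'E'
from h import *
np.set_printoptions(precision=4,suppress=True)
def P(c,u,v,z): return atz(c,[v/480,u/640],z)
for n,s,t,zs in [("hub",(239.6,212.5),(432,244.8),(.088,.092,.096)),("knobtop",(230.4,190),(452.8,254.4),(.126,.132)),("cap",(454,284),(185,204.3),(.145,.150))]:
    for z in zs: print(n,z,P("scene",*s,z),P("top",*t,z))
    print(tri([s[1]/480,s[0]/640],[t[1]/480,t[0]/640]))
# sheet corners guess
for n,s,t in [("c1",(290,235),(0,0))]: pass
for pt in [(276,148),(391,164),(376,247),(262,233)]: print("sheet top-cam",pt,P("top",*pt,.066))
for pt in [(288,235),(384,274),(331,323),(236,278)]: print("sheet scene",pt,P("scene",*pt,.066))
for pt in [(180,260),(192.5,202),(208,203),(238,2)]: print("rack top",pt,P("top",*pt,.06))
E
```

```text
hub 0.088 [ 0.493  -0.2275  0.088 ] [ 0.4865 -0.235   0.088 ]
hub 0.092 [ 0.4971 -0.2244  0.092 ] [ 0.4861 -0.2343  0.092 ]
hub 0.096 [ 0.5011 -0.2214  0.096 ] [ 0.4857 -0.2335  0.096 ]
(array([ 0.4863, -0.2346,  0.081 ]), np.float64(0.0037337486709750588))
knobtop 0.126 [ 0.4655 -0.2671  0.126 ] [ 0.4618 -0.2748  0.126 ]
knobtop 0.132 [ 0.4721 -0.2621  0.132 ] [ 0.4613 -0.2735  0.132 ]
(array([ 0.461 , -0.2735,  0.1214]), np.float64(0.005031943196223393))
cap 0.145 [0.5601 0.3341 0.145 ] [0.5627 0.3317 0.145 ]
cap 0.15 [0.5651 0.335  0.15  ] [0.5618 0.3303 0.15  ]
(array([0.562 , 0.3329, 0.146 ]), np.float64(0.0031412675274673594))
sheet top-cam (276, 148) [0.718  0.1387 0.066 ]
sheet top-cam (391, 164) [ 0.683  -0.1406  0.066 ]
sheet top-cam (376, 247) [ 0.481  -0.1062  0.066 ]
sheet top-cam (262, 233) [0.5096 0.1662 0.066 ]
sheet scene (288, 235) [ 0.494  -0.0917  0.066 ]
sheet scene (384, 274) [0.5183 0.1684 0.066 ]
sheet scene (331, 323) [0.7012 0.1237 0.066 ]
sheet scene (236, 278) [ 0.6742 -0.1262  0.066 ]
rack top (180, 260) [0.4419 0.3612 0.06  ]
rack top (192.5, 202) [0.5828 0.3376 0.06  ]
rack top (208, 203) [0.581  0.2999 0.06  ]
rack top (238, 2) [1.0937 0.2457 0.06  ]
```

Emit:
{"method": "jog_arm", "body": {
  "deltas": [
    [[0,0.06,-0.033],0],
    [[0,0.12,-0.066],0],
    [[0,0.12,-0.066],0],
    [[0,0.12,-0.066],0],
    [[0,0.12,-0.066],0],
    [[0,0.12,-0.066],0],
    [[0,0.12,-0.066],0],
    [[0,0.12,-0.066],0]
  ],
  "grip": 1,
  "force": 40
}}

```text
time_s: 1.57
tcp_pos: [0.4027, -0.3381, 0.2316]
orientation: [[0.0, 0.946, 0.324], [-0.0, 0.324, -0.946], [-1.0, 0.0, 0.001]]
contact_force: [-0.1, -1.0, -0.9]
finger_gap: 0.0851
```

Emit:
{"method": "jog_arm", "body": {
  "deltas": [
    [[0,0.09,-0.05],0],
    [[0,0.09,-0.05],0],
    [[0,0.091,-0.05],0],
    [[0.06,0,0],0],
    [[0.06,0,0],0],
    [[0,0,0],0]
  ]
}}

```text
time_s: 2.07
tcp_pos: [0.4627, -0.2691, 0.1923]
orientation: [[-0.004, 0.946, 0.325], [0.002, 0.325, -0.946], [-1.0, -0.003, -0.004]]
contact_force: [-2.1, 0.5, -0.9]
finger_gap: 0.0853
```

```bash
python3 - <<'E'
from h import *
np.set_printoptions(precision=4,suppress=True)
s=cams.grab_frame("scene");t=cams.grab_frame("top")
def crop(i,x0,y0,w,h,k): return cv2.resize(i[y0:y0+h,x0:x0+w],(w*k,h*k),interpolation=cv2.INTER_CUBIC)
cv2.imwrite("pics/z3.png",np.hstack([crop(s,180,120,100,130,4),crop(t,390,180,100,130,4)]))
o=get_obs();p=o["tcp_pos"];print(p,o["time_s"],proj("scene",p),proj("top",p))
E
```

```text
[ 0.4635 -0.2705  0.1951] 2.1667 [226.5826 166.1894] [458.0766 251.0886]
```

View pics/z3.png

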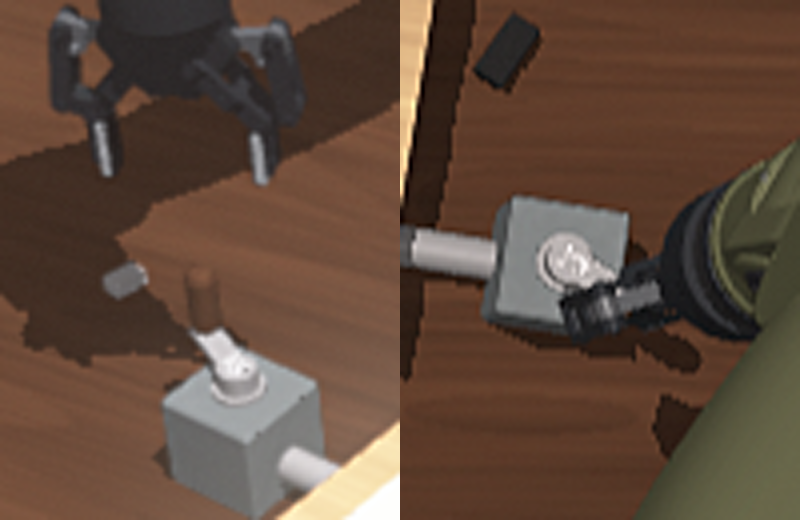

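```bash
python3 - <<'E'
from h import *
for P in [(.4635,-.2705,.132),(.467,-.268,.132),(.462,-.273,.132),(.4635,-.2705,.086)]:
  print(P,proj("scene",P),proj("top",P))
for P in [(.487,-.234,.09),(.49,-.232,.09)]: print(P,proj("scene",P),proj("top",P))
E
```

```text
(0.4635, -0.2705, 0.132) [229.41865323 187.25367626] [451.47651703 253.40352846]
(0.467, -0.268, 0.132) [229.5046736  188.27445349] [450.35467588 251.83222904]
(0.462, -0.273, 0.132) [228.89542539 186.6696475 ] [452.59426531 254.0887419 ]
(0.4635, -0.2705, 0.086) [231.39807603 201.91152547] [447.07316127 254.94335314]
(0.487, -0.234, 0.09) [238.56120703 209.78900872] [431.71457252 244.48124532]
(0.49, -0.232, 0.09) [238.60208997 210.68834874] [430.85386271 243.1858894 ]
```

Emit:
{"method": "jog_arm", "body": {
  "deltas": [
    [[0.06,0.005,0],0],
    [[0.09,0,0],0],
    [[0.09,0,0],0],
    [[0.06,0,0],0],
    [[0.035,0,0],0],
    [[0,0,0],0],
    [[0,0,0],0]
  ]
}}

```text
time_s: 2.75
tcp_pos: [0.4657, -0.2709, 0.0957]
orientation: [[0.0, 0.946, 0.323], [-0.0, 0.323, -0.946], [-1.0, 0.0, 0.0]]
contact_force: [1.4, -0.1, 0.7]
finger_gap: 0.0852
```

Emit:
{"method": "jog_arm", "body": {
  "deltas": [
    [[0,0,0],0],
    [[0,0,0],0],
    [[0,0,0],0],
    [[0,0,0],0],
    [[0,0,0],0],
    [[0,0,0],0],
    [[0,0,0],0],
    [[0,0,0],0]
  ],
  "grip": 0,
  "force": 40
}}

```text
time_s: 3.42
tcp_pos: [0.4657, -0.2706, 0.0953]
orientation: [[0.001, 0.946, 0.324], [-0.001, 0.324, -0.946], [-1.0, 0.0, 0.001]]
contact_force: [-1.2, 0.1, 4.7]
finger_gap: 0.0186
```

```bash
python3 - <<'E'
from h import *
np.set_printoptions(precision=4,suppress=True)
s=cams.grab_frame("scene");t=cams.grab_frame("top")
def crop(i,x0,y0,w,h,k): return cv2.resize(i[y0:y0+h,x0:x0+w],(w*k,h*k),interpolation=cv2.INTER_CUBIC)
cv2.imwrite("pics/z4.png",np.hstack([crop(s,180,120,100,130,4),crop(t,390,180,100,130,4)]))
o=get_obs();print({k:o[k] for k in("tcp_pos","time_s","contact_force","finger_gap","joints")})
E
```

```text
{'tcp_pos': array([ 0.4657, -0.2706,  0.0952]), 'time_s': 3.5167, 'contact_force': array([-0.9571, -1.1086,  5.2225]), 'finger_gap': 0.01887614280890558, 'joints': array([-0.5263,  0.2936, -0.4006,  0.8759, -0.0002,  2.2856])}
```

View pics/z4.png

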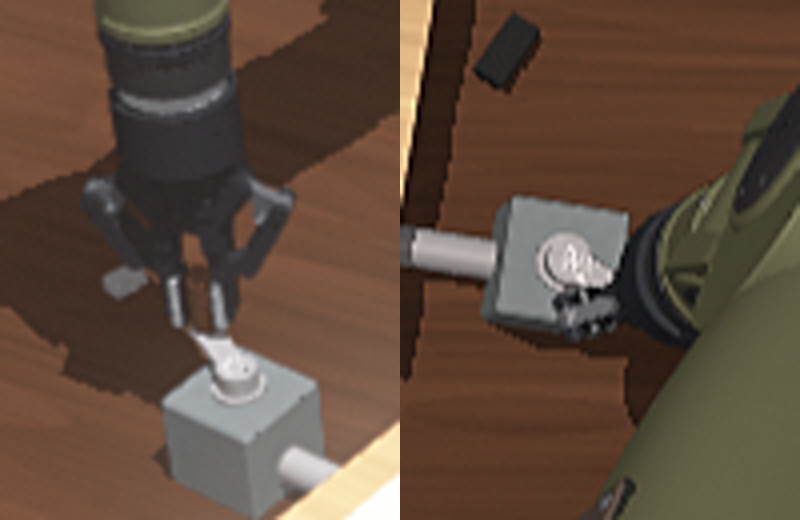

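```bash
cat > circ.py <<'E'
import sys,numpy as np
th=float(sys.argv[1]);st=float(sys.argv[2]);n=int(sys.argv[3]);r=float(sys.argv[4]) if len(sys.argv)>4 else .045
P=lambda t:r*np.array([np.cos(np.radians(t)),np.sin(np.radians(t))])
Y=np.array([.946,.324]);Z=np.array([.324,-.946])
rows=[]
for i in range(n):
    d=P(th-st)-P(th);rows.append([[0,round(float(d@Y)/.3,3),round(float(d@Z)/.3,3)],0]);th-=st
print(rows,th)
E
python3 circ.py -121 7.5 8;python3 circ.py -181 15 24
```

```text
[[[0, -0.012, -0.016], 0], [[0, -0.009, -0.017], 0], [[0, -0.007, -0.018], 0], [[0, -0.005, -0.019], 0], [[0, -0.002, -0.019], 0], [[0, 0.0, -0.02], 0], [[0, 0.003, -0.019], 0], [[0, 0.005, -0.019], 0]] -181.0
[[[0, 0.018, -0.035], 0], [[0, 0.026, -0.029], 0], [[0, 0.033, -0.021], 0], [[0, 0.037, -0.012], 0], [[0, 0.039, -0.002], 0], [[0, 0.038, 0.008], 0], [[0, 0.035, 0.018], 0], [[0, 0.029, 0.026], 0], [[0, 0.021, 0.033], 0], [[0, 0.012, 0.037], 0], [[0, 0.002, 0.039], 0], [[0, -0.008, 0.038], 0], [[0, -0.018, 0.035], 0], [[0, -0.026, 0.029], 0], [[0, -0.033, 0.021], 0], [[0, -0.037, 0.012], 0], [[0, -0.039, 0.002], 0], [[0, -0.038, -0.008], 0], [[0, -0.035, -0.018], 0], [[0, -0.029, -0.026], 0], [[0, -0.021, -0.033], 0], [[0, -0.012, -0.037], 0], [[0, -0.002, -0.039], 0], [[0, 0.008, -0.038], 0]] -541.0
```

Emit:
{"method": "jog_arm", "body": {
  "deltas": [
    [[0,-0.012,-0.016],0],
    [[0,-0.009,-0.017],0],
    [[0,-0.007,-0.018],0],
    [[0,-0.005,-0.019],0],
    [[0,-0.002,-0.019],0],
    [[0,0.0,-0.02],0],
    [[0,0.003,-0.019],0],
    [[0,0.005,-0.019],0]
  ]
}}

```text
time_s: 4.18
tcp_pos: [0.4455, -0.2313, 0.0954]
orientation: [[0.004, 0.946, 0.324], [-0.001, 0.324, -0.946], [-1.0, 0.004, 0.003]]
contact_force: [10.5, -3.2, -2.4]
finger_gap: 0.0189
```

Emit:
{"method": "jog_arm", "body": {
  "deltas": [
    [[0,0.023,-0.033],0],
    [[0,0.028,-0.028],0],
    [[0,0.033,-0.021],0],
    [[0,0.037,-0.012],0],
    [[0,0.039,-0.002],0],
    [[0,0.038,0.008],0],
    [[0,0.035,0.018],0],
    [[0,0.029,0.026],0]
  ]
}}

```text
time_s: 4.85
tcp_pos: [0.5122, -0.1933, 0.0951]
orientation: [[-0.003, 0.946, 0.324], [-0.002, 0.324, -0.946], [-1.0, -0.004, 0.001]]
contact_force: [-5.4, -4.3, 10.1]
finger_gap: 0.0188
```

Emit:
{"method": "jog_arm", "body": {
  "deltas": [
    [[0,0.021,0.033],0],
    [[0,0.012,0.037],0],
    [[0,0.002,0.039],0],
    [[0,-0.008,0.038],0],
    [[0,-0.018,0.035],0],
    [[0,-0.026,0.029],0],
    [[0,-0.033,0.021],0],
    [[0,-0.037,0.012],0]
  ]
}}

```text
time_s: 5.52
tcp_pos: [0.5141, -0.2715, 0.0954]
orientation: [[0.003, 0.946, 0.324], [-0.001, 0.324, -0.946], [-1.0, 0.003, 0.002]]
contact_force: [4.8, -1.6, 3.3]
finger_gap: 0.0185
```

Emit:
{"method": "jog_arm", "body": {
  "deltas": [
    [[0,-0.039,0.002],0],
    [[0,-0.038,-0.008],0],
    [[0,-0.035,-0.018],0],
    [[0,-0.029,-0.026],0],
    [[0,-0.021,-0.033],0],
    [[0,-0.012,-0.037],0],
    [[0,-0.002,-0.039],0],
    [[0,0.008,-0.038],0]
  ]
}}

```text
time_s: 6.18
tcp_pos: [0.4455, -0.2312, 0.0953]
orientation: [[0.001, 0.946, 0.323], [-0.001, 0.323, -0.946], [-1.0, 0.0, 0.001]]
contact_force: [6.1, -2.9, 3.2]
finger_gap: 0.0186
```

Emit:
{"method": "jog_arm", "body": {
  "deltas": [
    [[0,0.018,-0.035],0],
    [[0,0.026,-0.029],0],
    [[0,0.033,-0.021],0],
    [[0,0.037,-0.012],0],
    [[0,0.039,-0.002],0],
    [[0,0.038,0.008],0],
    [[0,0.035,0.018],0],
    [[0,0.029,0.026],0]
  ]
}}

```text
time_s: 6.85
tcp_pos: [0.5124, -0.1933, 0.095]
orientation: [[-0.004, 0.946, 0.324], [-0.003, 0.324, -0.946], [-1.0, -0.005, 0.002]]
contact_force: [-6.9, -6.7, 11.9]
finger_gap: 0.0189
```

Emit:
{"method": "jog_arm", "body": {
  "deltas": [
    [[0,0.021,0.033],0],
    [[0,0.012,0.037],0],
    [[0,0.002,0.039],0],
    [[0,-0.008,0.038],0],
    [[0,-0.018,0.035],0],
    [[0,-0.026,0.029],0],
    [[0,-0.033,0.021],0],
    [[0,-0.037,0.012],0]
  ]
}}

```text
time_s: 7.52
tcp_pos: [0.5148, -0.2711, 0.0954]
orientation: [[0.003, 0.946, 0.325], [-0.001, 0.325, -0.946], [-1.0, 0.003, 0.002]]
contact_force: [4.5, -1.9, 2.9]
finger_gap: 0.0185
```

Emit:
{"method": "jog_arm", "body": {
  "deltas": [
    [[0,-0.039,0.002],0],
    [[0,-0.038,-0.008],0],
    [[0,-0.035,-0.018],0],
    [[0,-0.029,-0.026],0]
  ]
}}

```text
time_s: 7.85
tcp_pos: [0.4677, -0.2719, 0.0953]
orientation: [[0.0, 0.946, 0.323], [-0.004, 0.323, -0.946], [-1.0, -0.001, 0.004]]
contact_force: [0.6, -3.4, 7.0]
finger_gap: 0.0188
```

```bash
python3 - <<'E'
from h import *
s=cams.grab_frame("scene");t=cams.grab_frame("top")
cv2.imwrite("pics/s5.png",s);cv2.imwrite("pics/t5.png",t)
def crop(i,x0,y0,w,h,k): return cv2.resize(i[y0:y0+h,x0:x0+w],(w*k,h*k),interpolation=cv2.INTER_CUBIC)
cv2.imwrite("pics/z5.png",crop(s,200,170,220,190,3));cv2.imwrite("pics/z5t.png",crop(t,230,100,220,190,3))
E
```

```text
(no output)
```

View pics/z5.png

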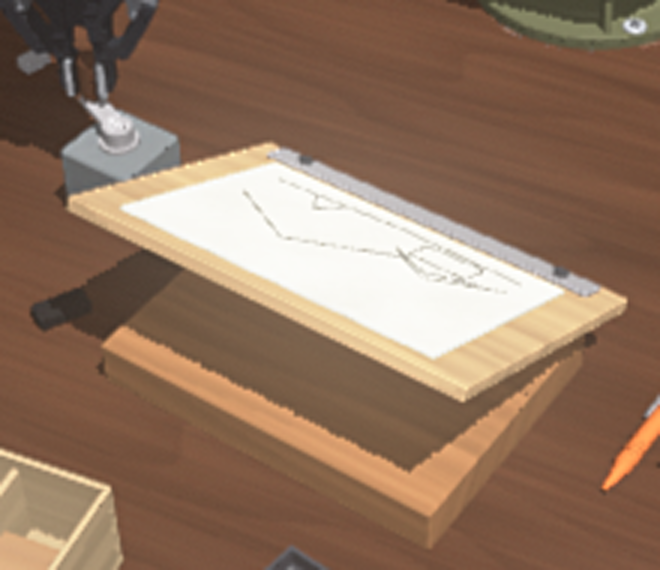

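View pics/z5t.png

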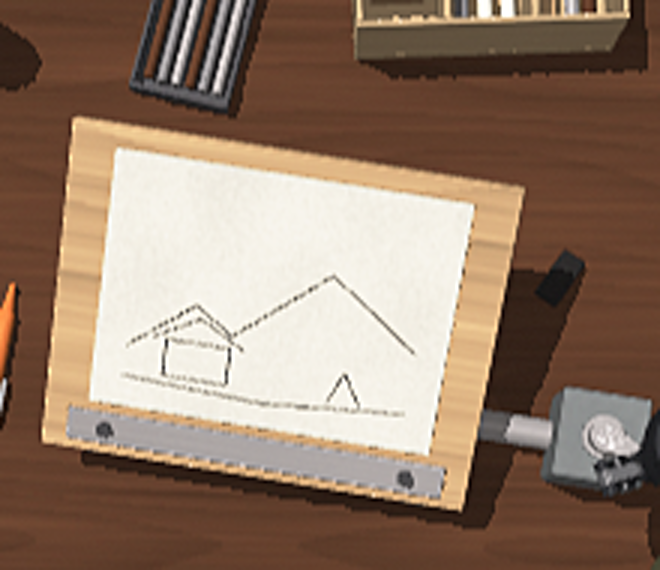

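```bash
cat > fitb.py <<'E'
from h import *
from scipy.optimize import least_squares
np.set_printoptions(precision=4,suppress=True)
def B(p,u,w,n):
    x0,y0,yaw,t=p[:4];c,s=np.cos(yaw),np.sin(yaw)
    a=u*np.cos(t)-n*np.sin(t);h=.05+u*np.sin(t)+n*np.cos(t)
    return np.array([x0+a*c-w*s,y0+a*s+w*c,h])
def fit(obs):
    def f(p):
        r=[]
        for c,(U,V,uw,sheet) in obs:
            u,w=uw
            if sheet: P=B(p,p[4]+u,w+p[5],.016)
            else: P=B(p,u,w,.014)
            r+=list(proj(c,P)-[U,V])
        return r
    s=least_squares(f,[.45,0,-.12,.3,.13,0],loss="soft_l1");return s.x,np.array(f(s.x)).reshape(-1,2)
E
cat > r1.py <<'E'
from fitb import *
S=lambda x,y:(200+x/3,170+y/3)
T=lambda x,y:(230+x/3,100+y/3)
obs=[("scene",(*S(70,203),(.26,-.17),0)),("scene",(*S(273,145),(0,-.17),0)),("scene",(*S(626,300),(0,.17),0)),("scene",(*S(467,391),(.26,.17),0)),
("top",(*T(75,117),(.26,.17),0)),("top",(*T(523,188),(.26,-.17),0)),("top",(*T(462,510),(0,-.17),0)),("top",(*T(43,440),(0,.17),0)),
("scene",(*S(122,208),(.1,-.135),1)),("scene",(*S(432,356),(.1,.135),1)),
("top",(*T(117,148),(.1,.135),1)),("top",(*T(474,206),(.1,-.135),1)),("top",(*T(431,455),(-.1,-.135),1)),("top",(*T(90,400),(-.1,.135),1))]
p,r=fit(obs);print(p);print(r)
print("sheet mid now",B(p,p[4],p[5],.016)); q=p.copy();q[3]=.45;print("at .45",B(q,p[4],p[5],.016),get_obs()["time_s"])
E
python3 r1.py
```

```text
[ 0.4565  0.0432 -0.1421  0.4196  0.1411 -0.0026]
[[-1.547  -1.4354]
 [-1.4917 -1.808 ]
 [ 0.2663 -1.1781]
 [-1.09    0.0033]
 [-1.6525 -0.3626]
 [-0.419  -0.4954]
 [-0.6933  0.0038]
 [-1.8587  0.5849]
 [-1.7242 -0.1558]
 [-0.6639  0.4092]
 [-0.1957  0.4134]
 [-0.0258 -0.2442]
 [-0.9251  0.3139]
 [-0.4308  0.451 ]]
sheet mid now [0.5772 0.0233 0.1221]
at .45 [0.575  0.0236 0.1258] 7.95
```

Emit:
{"method": "jog_arm", "body": {
  "deltas": [
    [[0,-0.012,-0.016],0],
    [[0,-0.009,-0.017],0],
    [[0,-0.007,-0.018],0],
    [[0,-0.005,-0.019],0]
  ]
}}

```text
time_s: 8.28
tcp_pos: [0.4524, -0.2564, 0.0957]
orientation: [[0.001, 0.946, 0.323], [-0.008, 0.323, -0.946], [-1.0, -0.002, 0.007]]
contact_force: [8.1, -22.6, -8.7]
finger_gap: 0.0187
```

Emit:
{"method": "jog_arm", "body": {
  "deltas": [
    [[0,-0.002,-0.019],0]
  ]
}}

```text
time_s: 8.37
tcp_pos: [0.4522, -0.2557, 0.096]
orientation: [[0.004, 0.947, 0.322], [-0.017, 0.322, -0.947], [-1.0, -0.002, 0.017]]
contact_force: [13.7, -38.2, -17.8]
finger_gap: 0.0189
```

Emit:
{"method": "jog_arm", "body": {
  "deltas": [
    [[0,0.0,-0.02],0]
  ]
}}

```text
time_s: 8.45
tcp_pos: [0.4521, -0.2547, 0.0965]
orientation: [[0.006, 0.947, 0.321], [-0.027, 0.321, -0.947], [-1.0, -0.003, 0.027]]
contact_force: [15.6, -54.7, -26.9]
finger_gap: 0.0186
```

Emit:
{"method": "jog_arm", "body": {
  "deltas": [
    [[0,0.003,-0.019],0]
  ]
}}

```text
time_s: 8.53
tcp_pos: [0.4522, -0.2538, 0.097]
orientation: [[0.007, 0.948, 0.319], [-0.037, 0.319, -0.947], [-0.999, -0.006, 0.037]]
contact_force: [16.8, -70.9, -32.6]
finger_gap: 0.0188
```

Emit:
{"method": "jog_arm", "body": {
  "deltas": [
    [[0,-0.003,0.019],0],
    [[0,0,0.02],0],
    [[0,0.002,0.019],0],
    [[0,0.003,0.012],0],
    [[0,0,0],0]
  ]
}}

```text
time_s: 8.95
tcp_pos: [0.4533, -0.2577, 0.0955]
orientation: [[-0.002, 0.946, 0.323], [-0.002, 0.323, -0.946], [-1.0, -0.002, 0.001]]
contact_force: [-2.6, -5.2, 12.5]
finger_gap: 0.0181
```

Emit:
{"method": "jog_arm", "body": {
  "deltas": [
    [[0,0,0],0],
    [[0,0,0],0],
    [[0,0,0],0],
    [[0,0,0],0],
    [[-0.04,0,0],0],
    [[-0.1,0,0],0],
    [[-0.13,0,0],0],
    [[-0.13,0,0],0]
  ],
  "grip": 1
}}

```text
time_s: 9.62
tcp_pos: [0.4522, -0.2557, 0.2149]
orientation: [[-0.003, 0.946, 0.324], [0.002, 0.324, -0.946], [-1.0, -0.002, -0.003]]
contact_force: [0.4, -1.3, -0.1]
finger_gap: 0.0853
```

Emit:
{"method": "jog_arm", "body": {
  "deltas": [
    [[-0.1,0,0],0],
    [[0,-0.05,-0.1],0],
    [[0,-0.05,-0.1],0],
    [[0,0,0],0]
  ]
}}

```text
time_s: 9.95
tcp_pos: [0.4014, -0.2062, 0.2445]
orientation: [[-0.004, 0.946, 0.325], [0.003, 0.325, -0.946], [-1.0, -0.003, -0.004]]
contact_force: [-0.9, -0.8, -1.1]
finger_gap: 0.0855
```

```bash
python3 - <<'E'
from h import *
s=cams.grab_frame("scene");t=cams.grab_frame("top")
cv2.imwrite("pics/s6.png",s);cv2.imwrite("pics/t6.png",t)
def crop(i,x0,y0,w,h,k): return cv2.resize(i[y0:y0+h,x0:x0+w],(w*k,h*k),interpolation=cv2.INTER_CUBIC)
cv2.imwrite("pics/z6.png",crop(s,200,170,220,190,3));cv2.imwrite("pics/z6t.png",crop(t,230,100,220,190,3))
cv2.imwrite("pics/z6r.png",crop(s,395,255,120,120,6));cv2.imwrite("pics/z6rt.png",crop(t,130,160,120,120,6))
E
```

```text
(no output)
```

View pics/z6.png

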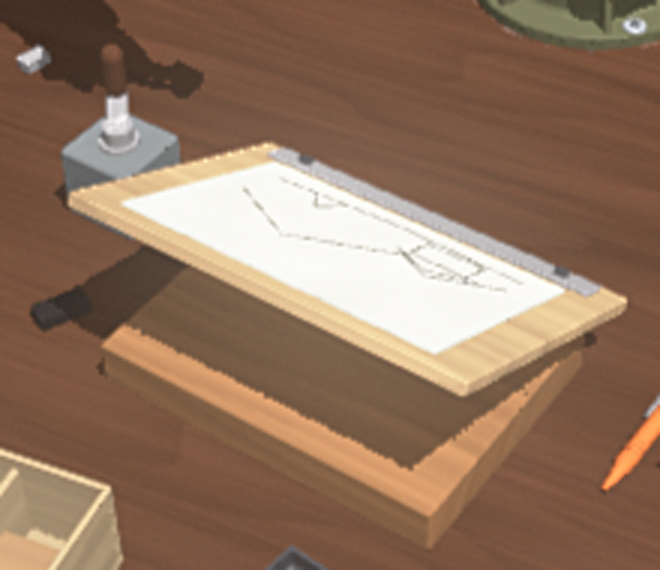

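View pics/z6t.png

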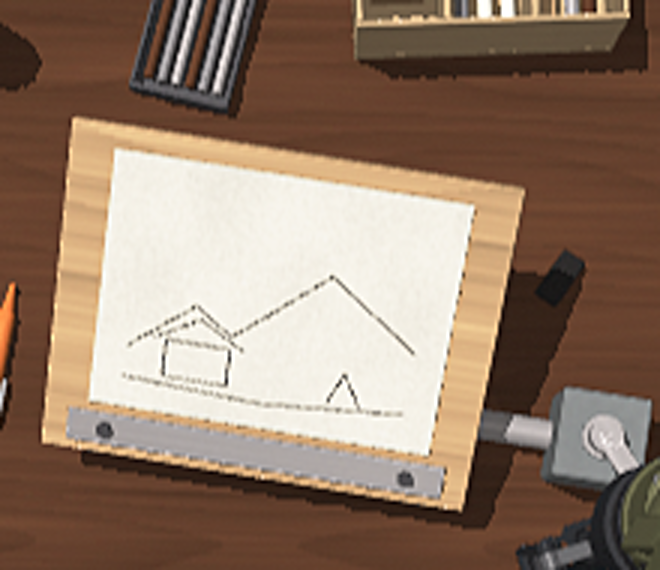

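View pics/z6r.png

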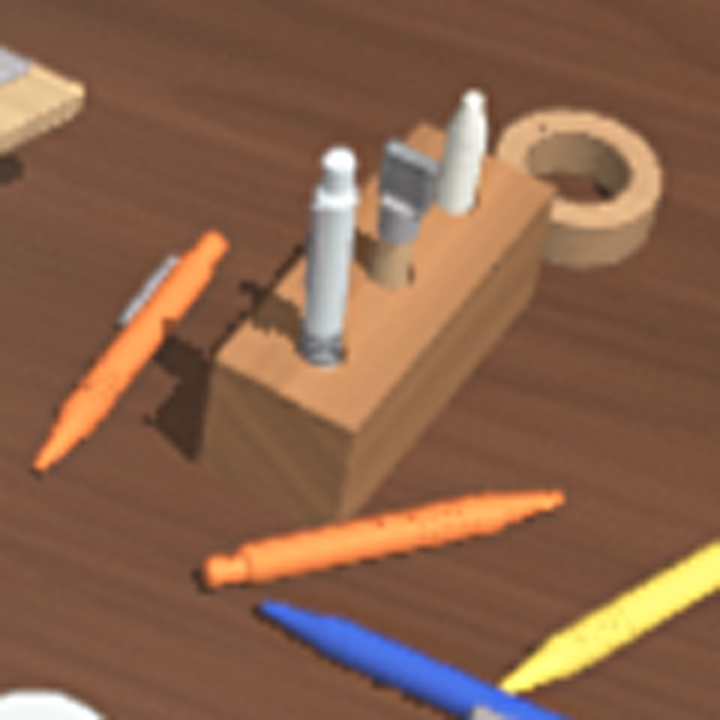

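View pics/z6rt.png

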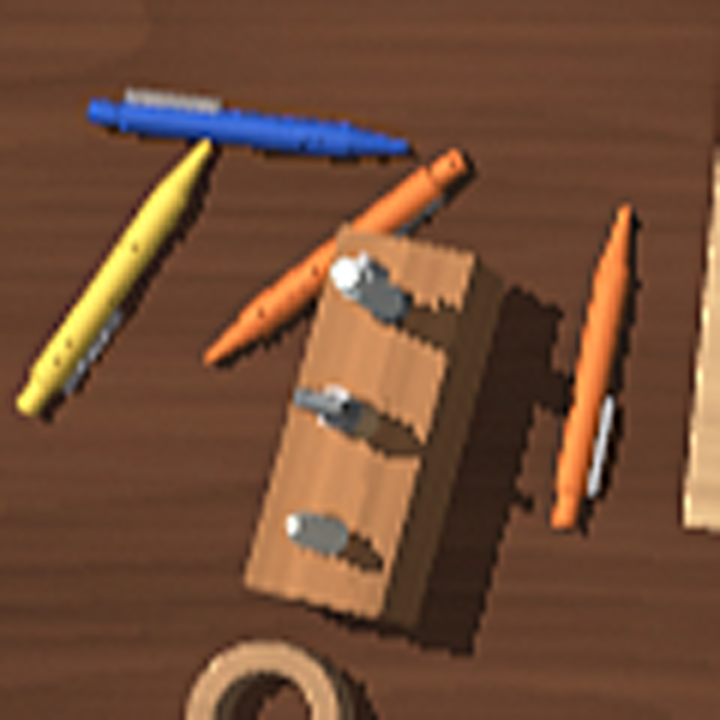

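```bash
cat > r2.py <<'E'
from fitb import *
S=lambda x,y:(395+x/6,255+y/6)
T=lambda x,y:(130+x/6,160+y/6)
def P(c,u,v,z): return atz(c,[v/480,u/640],z)
R=[("top",T(342,228),(75,28)),("top",T(476,260),(75,-28)),("top",T(380,615),(-75,-28)),("top",T(245,582),(-75,28)),
("scene",S(216,355),(75,-28)),("scene",S(357,430),(75,28)),("scene",S(555,185),(-75,28)),("scene",S(425,125),(-75,-28))]
def W(p,a,b): c,s=np.cos(p[2]),np.sin(p[2]); return [p[0]+a*c-b*s,p[1]+a*s+b*c,.06]
f=lambda p:np.concatenate([proj(c,W(p,a/1000,b/1000))-np.array(q) for c,q,(a,b) in R])
s=least_squares(f,[.51,.33,-.2]);print("rack",s.x,f(s.x).reshape(-1,2)); print("hole",W(s.x,.048,0),W(s.x,0,0),W(s.x,-.048,0))
print("cap",P("top",*T(348,274),.15),P("scene",*S(340,156),.15))
print("body@rack",P("top",*T(393,303),.06),P("scene",*S(323,352),.06))
E
python3 r2.py
sed -e 's/467,391/467,386/' -e 's/122,208/122,205/' -e 's/432,356/432,354/' -e 's/(70,203)/(70,198)/' r1.py > r1b.py; python3 r1b.py
```

```text
rack [ 0.5147  0.3431 -0.2156] [[-1.2268 -0.6893]
 [-1.2212 -0.7487]
 [-1.1671  0.4037]
 [-1.2403  0.4838]
 [-0.9651 -0.3826]
 [-1.2562 -0.4335]
 [-0.4261 -0.2336]
 [-1.1536 -1.1442]]
hole [np.float64(0.5616031769248908), np.float64(0.33280460507374354), 0.06] [np.float64(0.5147148318645117), np.float64(0.3430751015319887), 0.06] [np.float64(0.4678264868041327), np.float64(0.3533455979902339), 0.06]
cap [0.5588 0.3234 0.15  ] [0.5589 0.3282 0.15  ]
body@rack [0.5621 0.3294 0.06  ] [0.5644 0.3355 0.06  ]
[ 0.4567  0.043  -0.1425  0.4306  0.1414 -0.0024]
[[-1.429  -0.9776]
 [-1.5543 -1.794 ]
 [ 0.1623 -1.1288]
 [-0.8986  0.4074]
 [-1.7849 -0.2603]
 [-0.2268 -0.278 ]
 [-0.6302 -0.0148]
 [-1.7781  0.5091]
 [-1.6412 -0.2092]
 [-0.5037  0.006 ]
 [-0.3501  0.3736]
 [ 0.0658 -0.1952]
 [-0.9086  0.2128]
 [-0.4476  0.2967]]
sheet mid now [0.577  0.0233 0.1236]
at .45 [0.5756 0.0235 0.1259] 10.05
```

Emit:
{"method": "jog_arm", "body": {
  "deltas": [
    [[0,0,0],-0.0787],
    [[0,0,0],-0.0787],
    [[0,0,0],-0.0787],
    [[0,0,0],-0.0787],
    [[0,0,0],-0.0787],
    [[0,0,0],-0.0787],
    [[0,0,0],-0.0787],
    [[0,0,0],-0.0787]
  ]
}}

```text
time_s: 10.72
tcp_pos: [0.4063, -0.2103, 0.2443]
orientation: [[-0.001, 0.244, 0.97], [0.0, 0.97, -0.244], [-1.0, 0.0, -0.001]]
contact_force: [0.5, -0.1, 0.1]
finger_gap: 0.0851
```

Emit:
{"method": "jog_arm", "body": {
  "deltas": [
    [[0,0,0],-0.0787],
    [[0,0,0],-0.0787],
    [[0,0,0],-0.0787],
    [[0,0,0],-0.0787],
    [[0,0,0],-0.0787],
    [[0,0,0],-0.0787],
    [[0,0,0],-0.0787],
    [[0,0,0],-0.0787]
  ]
}}

```text
time_s: 11.38
tcp_pos: [0.4063, -0.2103, 0.2443]
orientation: [[-0.001, -0.676, 0.736], [0.0, 0.736, 0.676], [-1.0, 0.001, -0.0]]
contact_force: [-0.0, 0.2, 0.5]
finger_gap: 0.085
```

Emit:
{"method": "jog_arm", "body": {
  "deltas": [
    [[0,0,0],-0.0787],
    [[0,0,0],-0.0787],
    [[0,0,0],-0.0787],
    [[0,0,0],-0.0787],
    [[0,0,0],-0.0787],
    [[0,0,0],0]
  ]
}}

```text
time_s: 11.88
tcp_pos: [0.4063, -0.2102, 0.2443]
orientation: [[-0.001, -0.977, 0.211], [0.0, 0.211, 0.977], [-1.0, 0.001, 0.0]]
contact_force: [-0.1, 0.3, 0.3]
finger_gap: 0.0856
```

Emit:
{"method": "jog_arm", "body": {
  "deltas": [
    [[0,-0.008,0.06],0],
    [[0,-0.008,0.133],0],
    [[0,-0.008,0.133],0],
    [[0,-0.008,0.133],0],
    [[0,-0.008,0.133],0],
    [[0,-0.008,0.133],0],
    [[0,-0.008,0.133],0],
    [[0,-0.008,0.133],0]
  ]
}}

```text
time_s: 12.55
tcp_pos: [0.4888, 0.0784, 0.2446]
orientation: [[0.0, -0.976, 0.218], [-0.0, 0.218, 0.976], [-1.0, -0.0, -0.0]]
contact_force: [0.5, -1.0, -0.0]
finger_gap: 0.0851
```

Emit:
{"method": "jog_arm", "body": {
  "deltas": [
    [[0,-0.008,0.133],0],
    [[0,-0.008,0.133],0],
    [[0,-0.008,0.133],0],
    [[0,-0.008,0.133],0],
    [[0,-0.008,0.133],0],
    [[0,-0.008,0.133],0],
    [[0,-0.008,0.075],0],
    [[0,0,0],0]
  ]
}}

```text
time_s: 13.22
tcp_pos: [0.5615, 0.3334, 0.2429]
orientation: [[-0.001, -0.977, 0.214], [0.001, 0.214, 0.977], [-1.0, 0.001, 0.001]]
contact_force: [-1.4, -0.7, 0.4]
finger_gap: 0.0852
```

```bash
python3 - <<'E'
from h import *
np.set_printoptions(precision=4,suppress=True)
s=cams.grab_frame("scene");t=cams.grab_frame("top")
def crop(i,x0,y0,w,h,k): return cv2.resize(i[y0:y0+h,x0:x0+w],(w*k,h*k),interpolation=cv2.INTER_CUBIC)
cv2.imwrite("pics/z7.png",np.hstack([crop(s,395,205,100,150,4),crop(t,130,130,100,150,4)]))
o=get_obs();p=o["tcp_pos"];print(p,o["joints"],o["time_s"],proj("scene",p),proj("scene",[p[0],p[1],.15]),proj("scene",[p[0],p[1],.115]))
E
```

```text
[0.5606 0.3293 0.2434] [ 0.5313  0.4086  0.115   1.2791 -0.0004  0.7482] 13.3167 [458.1089 247.6215] [451.9584 281.7057] [449.8059 293.6345]
```

View pics/z7.png

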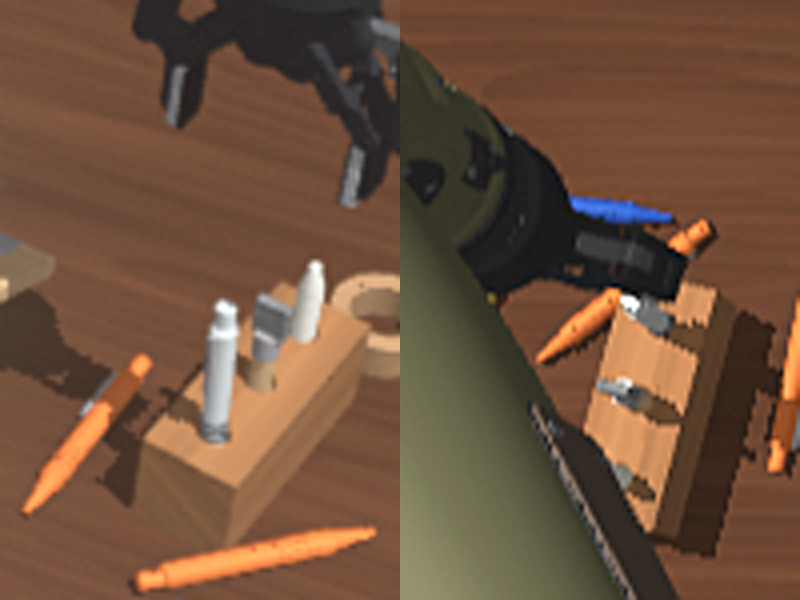

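Emit:
{"method": "jog_arm", "body": {
  "deltas": [
    [[0.07,0,0],0],
    [[0.12,0,0],0],
    [[0.12,0,0],0],
    [[0.12,0,0],0],
    [[0.06,0,0],0],
    [[0.03,0,0],0],
    [[0,0,0],0]
  ]
}}

```text
time_s: 13.9
tcp_pos: [0.5592, 0.3265, 0.0866]
orientation: [[-0.004, -0.976, 0.217], [-0.002, 0.217, 0.976], [-1.0, 0.003, -0.003]]
contact_force: [-0.2, -0.2, 0.8]
finger_gap: 0.0858
```

Emit:
{"method": "jog_arm", "body": {
  "deltas": [
    [[0,0,0],0],
    [[0,0,0],0],
    [[0,0,0],0],
    [[0,0,0],0],
    [[0,0,0],0],
    [[0,0,0],0],
    [[0,0,0],0],
    [[0,0,0],0]
  ],
  "grip": 0,
  "force": 30
}}

```text
time_s: 14.57
tcp_pos: [0.5615, 0.3304, 0.0897]
orientation: [[0.002, -0.977, 0.213], [0.003, 0.213, 0.977], [-1.0, -0.001, 0.004]]
contact_force: [1.1, 4.6, 1.1]
finger_gap: 0.0134
```

```bash
cat > look.py <<'E'
from h import *
import sys
np.set_printoptions(precision=4,suppress=True)
n=sys.argv[1];a=[int(v) for v in sys.argv[2:6]]
s=cams.grab_frame("scene");t=cams.grab_frame("top")
cv2.imwrite(f"pics/full_s_{n}.png",s);cv2.imwrite(f"pics/full_t_{n}.png",t)
def crop(i,x0,y0,w,h,k): return cv2.resize(i[y0:y0+h,x0:x0+w],(w*k,h*k),interpolation=cv2.INTER_CUBIC)
cv2.imwrite(f"pics/z{n}.png",np.hstack([crop(s,a[0],a[1],100,150,4),crop(t,a[2],a[3],100,150,4)]))
o=get_obs();print({k:o[k] for k in("tcp_pos","time_s","contact_force","finger_gap","joints")})
E
python3 look.py 8 395 205 130 130
```

```text
{'tcp_pos': array([0.5614, 0.3304, 0.0897]), 'time_s': 14.6667, 'contact_force': array([0.9748, 5.5275, 0.4561]), 'finger_gap': 0.013027541699509244, 'joints': array([ 0.5309,  0.4896, -0.1204,  0.9578,  0.002 ,  0.746 ])}
```

View pics/z8.png

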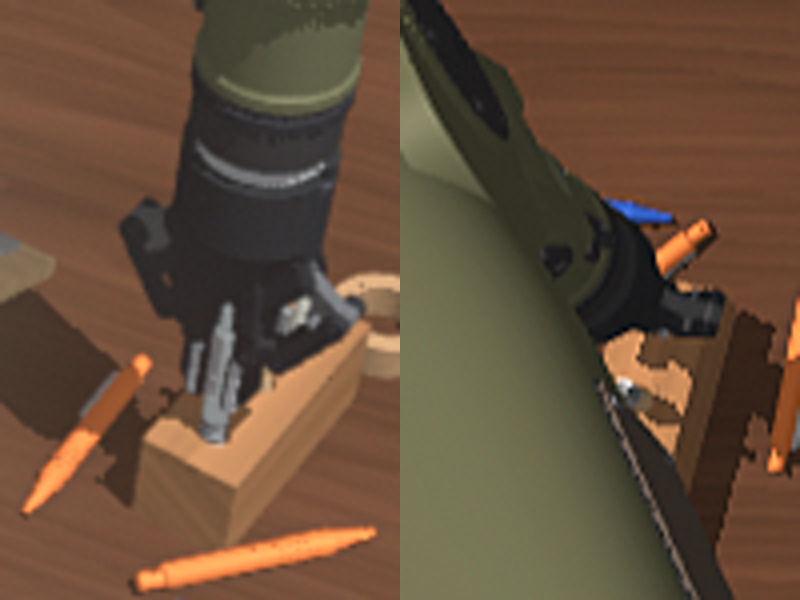

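Emit:
{"method": "jog_arm", "body": {
  "deltas": [
    [[-0.03,0,0],0],
    [[-0.05,0,0],0],
    [[-0.06,0,0],0],
    [[-0.05,0,0],0],
    [[-0.035,0,0],0],
    [[0,0,0],0],
    [[0,0,0],0],
    [[0,0,0],0]
  ]
}}

```text
time_s: 15.33
tcp_pos: [0.56, 0.3281, 0.1552]
orientation: [[-0.001, -0.977, 0.214], [-0.001, 0.214, 0.977], [-1.0, 0.001, -0.001]]
contact_force: [-0.3, 0.9, -1.1]
finger_gap: 0.0132
```

```bash
python3 look.py 9 395 205 130 130
```

```text
{'tcp_pos': array([0.5599, 0.3281, 0.1549]), 'time_s': 15.4333, 'contact_force': array([-0.0249, -0.0518, -0.6411]), 'finger_gap': 0.012917246550710967, 'joints': array([ 0.5301,  0.4436, -0.0354,  1.094 , -0.0001,  0.7459])}
```

View pics/z9.png

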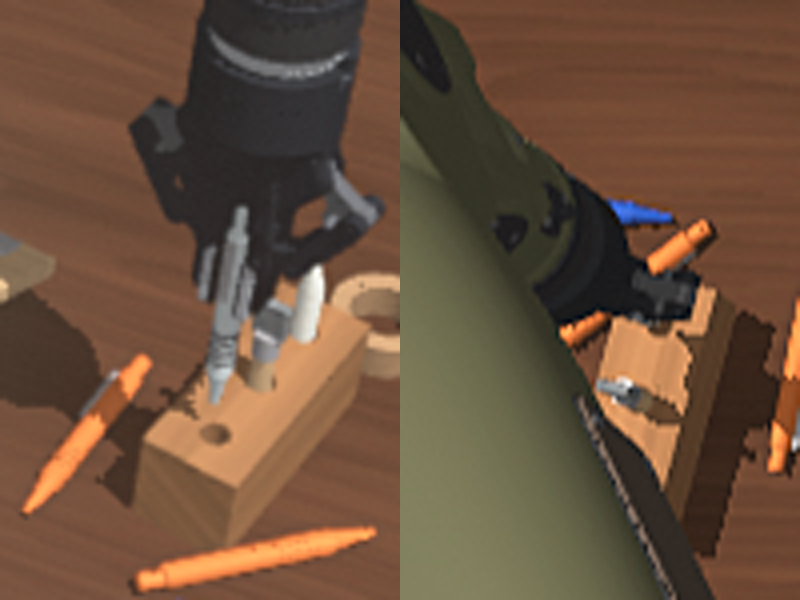

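Emit:
{"method": "jog_arm", "body": {
  "deltas": [
    [[0.03,0,0],0],
    [[0.04,0,0],0],
    [[0.037,0,0],0],
    [[0,0,0],0],
    [[0,0,0],0]
  ],
  "force": 20
}}

```text
time_s: 15.85
tcp_pos: [0.5598, 0.3283, 0.1225]
orientation: [[-0.002, -0.977, 0.214], [-0.001, 0.214, 0.977], [-1.0, 0.002, -0.002]]
contact_force: [-0.5, -0.3, -1.2]
finger_gap: 0.0135
```

```bash
python3 look.py 10 395 205 130 130
```

```text
{'tcp_pos': array([0.5603, 0.3284, 0.124 ]), 'time_s': 15.95, 'contact_force': array([ 0.4184,  0.7147, -0.5209]), 'finger_gap': 0.013314336890259721, 'joints': array([ 0.5302,  0.4635, -0.0783,  1.03  , -0.0003,  0.746 ])}
```

View pics/z10.png

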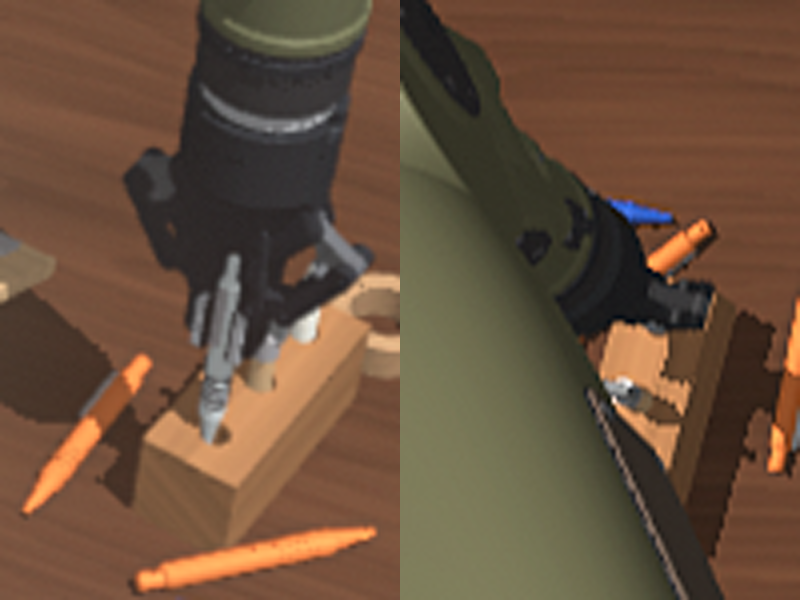

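Emit:
{"method": "jog_arm", "body": {
  "deltas": [
    [[0.013,0,0],0],
    [[0,-0.012,0],0],
    [[0.004,-0.026,0],0],
    [[0.004,-0.018,0],0],
    [[0.004,-0.019,0],0],
    [[0,0,0],0]
  ]
}}

```text
time_s: 16.45
tcp_pos: [0.5841, 0.3244, 0.1172]
orientation: [[0.001, -0.977, 0.215], [0.002, 0.215, 0.977], [-1.0, -0.001, 0.002]]
contact_force: [-1.0, 3.9, 3.9]
finger_gap: 0.0134
```

```bash
python3 look.py 11 395 205 130 130
```

```text
{'tcp_pos': array([0.5837, 0.3243, 0.1172]), 'time_s': 16.55, 'contact_force': array([-0.2348,  4.5179,  2.5082]), 'finger_gap': 0.013305973506145157, 'joints': array([ 0.507 ,  0.4986, -0.0391,  1.0312,  0.0005,  0.7231])}
```

View pics/z11.png

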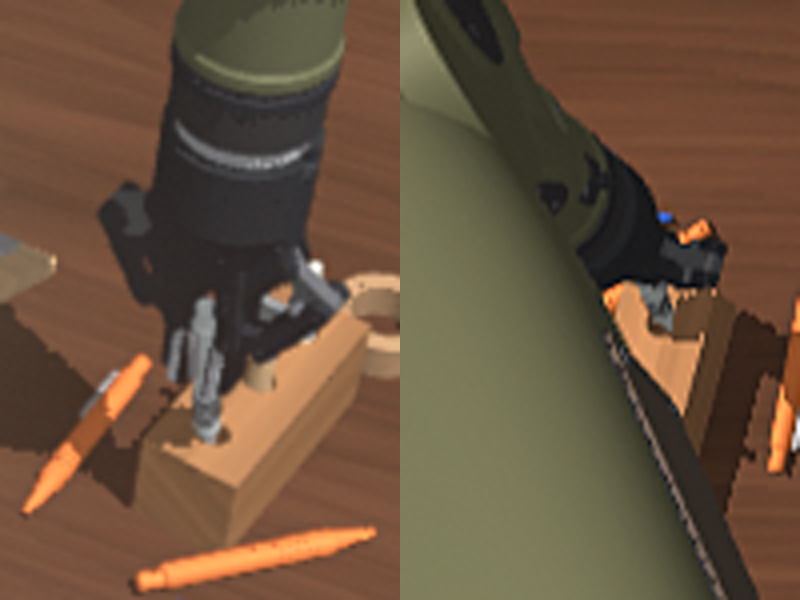

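Emit:
{"method": "jog_arm", "body": {
  "deltas": [
    [[0.005,-0.018,0],0],
    [[0.006,-0.017,0],0],
    [[0.007,-0.017,0],0],
    [[0.008,-0.016,0],0],
    [[0.009,-0.016,0],0],
    [[0.01,-0.015,0],0],
    [[0,0,0],0]
  ]
}}

```text
time_s: 17.13
tcp_pos: [0.6128, 0.3175, 0.1032]
orientation: [[0.001, -0.977, 0.215], [0.0, 0.215, 0.977], [-1.0, -0.001, 0.001]]
contact_force: [-0.5, 4.3, 3.3]
finger_gap: 0.0133
```

```bash
python3 look.py 12 395 205 130 130
```

```text
{'tcp_pos': array([0.6122, 0.3175, 0.1034]), 'time_s': 17.2333, 'contact_force': array([-0.3071,  2.9362,  2.8498]), 'finger_gap': 0.013136590144847233, 'joints': array([ 0.4786,  0.5487,  0.0092,  1.0303, -0.0004,  0.6947])}
```

View pics/z12.png

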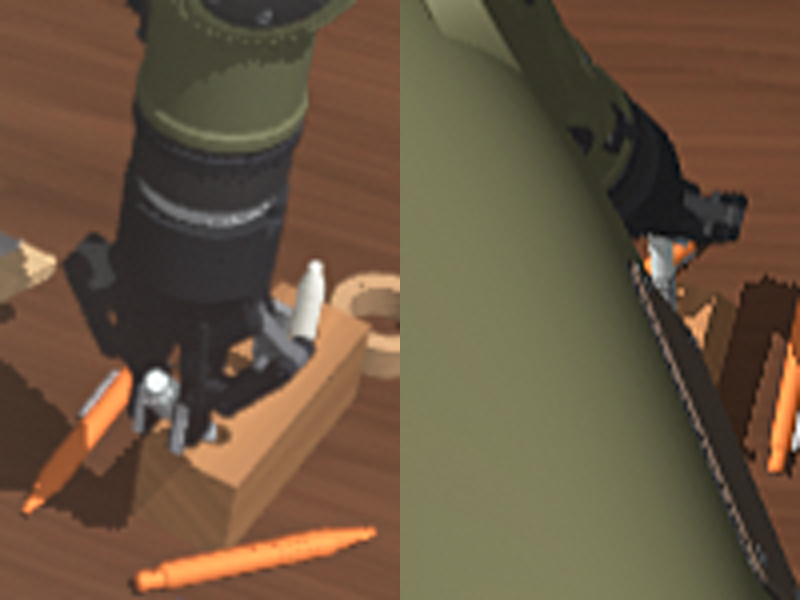

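```bash
python3 - <<'E'
from h import *
g=np.array([.6125,.3175,.1221]);r=np.array([.977,-.214,0]);z=np.array([0,0,1])
for th in range(20,65,5):
    t=np.radians(th);a=np.sin(t)*r+np.cos(t)*z
    print(th,proj("scene",g+.042*a),"tip",g-.093*a,proj("scene",g-.093*a))
E
```

```text
20 [435.19700372 296.75183885] tip [0.58142371 0.32430688 0.03470859] [439.88571249 325.31074774]
25 [434.22224525 298.23933228] tip [0.57410048 0.32591095 0.03781338] [441.85067034 322.24936383]
30 [433.26577815 299.79130748] tip [0.5670695  0.327451   0.04155964] [443.77309034 319.08243241]
35 [432.33556794 301.39502196] tip [0.56038427 0.32891532 0.04591886] [445.64114737 315.83012051]
40 [431.43936906 303.03722881] tip [0.55409567 0.33029276 0.05085787] [447.44336205 312.51287049]
45 [430.58464374 304.70431135] tip [0.54825157 0.33157284 0.05633907] [449.16861786 309.15135707]
50 [429.77848424 306.38242321] tip [0.54289644 0.33274582 0.06232075] [450.80617913 305.76644808]
55 [429.02753967 308.05763162] tip [0.53807103 0.33380276 0.06875739] [452.34571091 302.37916714]
60 [428.33794872 309.71606134] tip [0.53381207 0.33473564 0.0756    ] [453.77730206 299.01065581]
```

Emit:
{"method": "jog_arm", "body": {
  "deltas": [
    [[0.009,-0.019,0],0],
    [[0.01,-0.018,0],0],
    [[0.011,-0.017,0],0],
    [[0.011,-0.016,0],0],
    [[0,0,0],0]
  ]
}}

```text
time_s: 17.65
tcp_pos: [0.632, 0.3123, 0.0894]
orientation: [[-0.002, -0.977, 0.214], [-0.001, 0.214, 0.977], [-1.0, 0.001, -0.001]]
contact_force: [-1.2, 2.5, 0.8]
finger_gap: 0.0133
```

```bash
python3 look.py 13 395 205 130 130
```

```text
{'tcp_pos': array([0.6317, 0.3125, 0.0902]), 'time_s': 17.75, 'contact_force': array([-1.2302,  2.6879,  0.7486]), 'finger_gap': 0.013167654333711762, 'joints': array([ 0.4595,  0.5878,  0.043 ,  1.0275, -0.0004,  0.6755])}
```

View pics/z13.png

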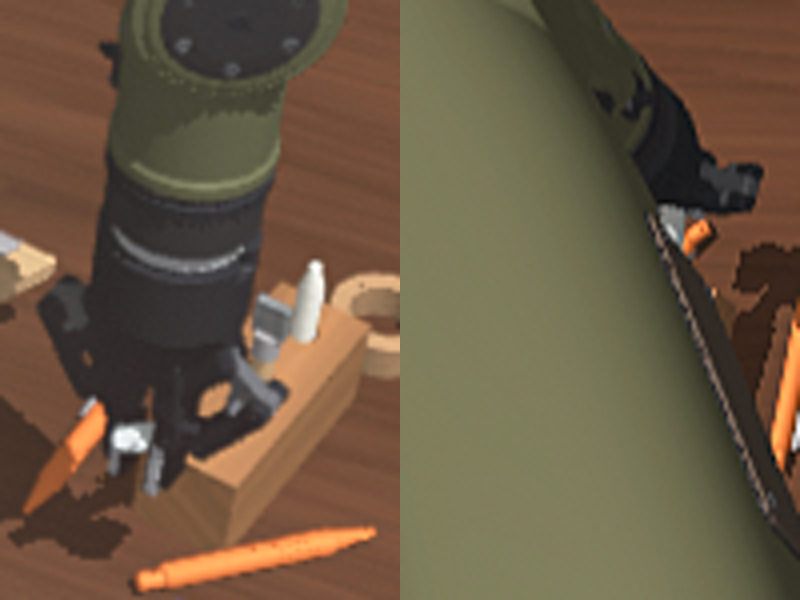

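Emit:
{"method": "jog_arm", "body": {
  "deltas": [
    [[0,0,0],0],
    [[-0.02,-0.02,0],0],
    [[-0.04,-0.04,0],0],
    [[-0.05,-0.04,0],0],
    [[-0.1,-0.02,0],0],
    [[-0.12,0,0],0],
    [[-0.08,0,0],0],
    [[0,0,0],0]
  ],
  "force": 40
}}

```text
time_s: 18.42
tcp_pos: [0.6709, 0.3051, 0.2215]
orientation: [[0.01, -0.977, 0.215], [0.002, 0.215, 0.977], [-1.0, -0.009, 0.004]]
contact_force: [0.5, 0.8, 0.8]
finger_gap: 0.0126
```

```bash
python3 look.py 14 375 155 130 100; python3 -c "
from h import *
p=get_obs()['tcp_pos'];print(proj('scene',p),proj('top',p))"
```

```text
{'tcp_pos': array([0.6686, 0.3046, 0.2157]), 'time_s': 18.5167, 'contact_force': array([-0.0979, -0.1903, -0.593 ]), 'finger_gap': 0.01316691653110398, 'joints': array([ 0.4283,  0.5847,  0.3271,  1.3101, -0.0017,  0.6444])}
[426.08350241 289.88115975] [190.89049861 150.11711261]
```

View pics/z14.png

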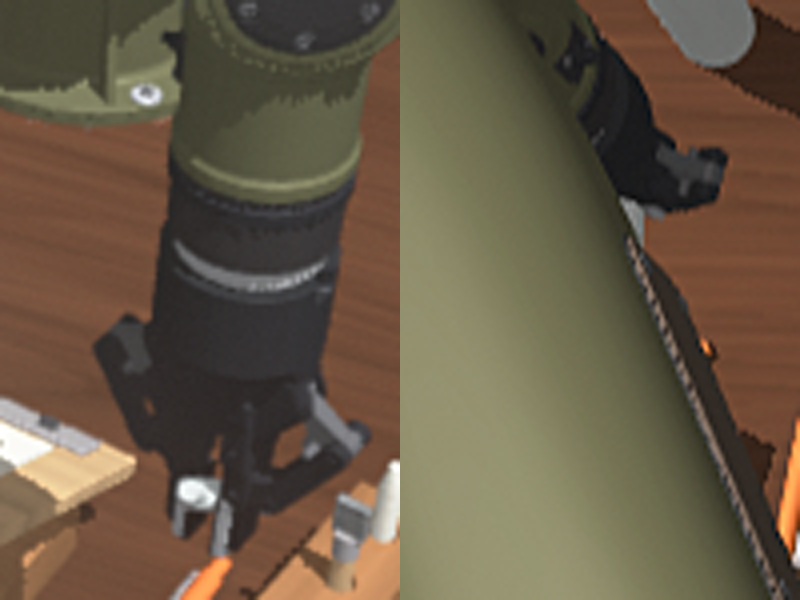

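Emit:
{"method": "jog_arm", "body": {
  "deltas": [
    [[-0.07,0,0],0],
    [[-0.07,0,0],0.0764],
    [[0,0,0],0.0764],
    [[0,0,0],0.0764],
    [[0,0,0],0.0764],
    [[0,0,0],0.0764],
    [[0,0,0],0.0764],
    [[0,0,0],0.0764]
  ]
}}

```text
time_s: 19.18
tcp_pos: [0.6666, 0.3042, 0.2536]
orientation: [[-0.003, -0.487, 0.873], [-0.003, 0.873, 0.487], [-1.0, -0.001, -0.004]]
contact_force: [-0.1, -0.3, -1.2]
finger_gap: 0.0127
```

Emit:
{"method": "jog_arm", "body": {
  "deltas": [
    [[0,0,0],0.0764],
    [[0,0,0],0.0764],
    [[0,0,0],0.0764],
    [[0,0,0],0.0764],
    [[0,0,0],0.0764],
    [[0,0,0],0.0764],
    [[0,0,0],0.0764],
    [[0,0,0],0.0764]
  ]
}}

```text
time_s: 19.85
tcp_pos: [0.6666, 0.3042, 0.2535]
orientation: [[-0.003, 0.436, 0.9], [-0.003, 0.9, -0.436], [-1.0, -0.004, -0.001]]
contact_force: [-0.5, -0.9, -0.0]
finger_gap: 0.013
```

Emit:
{"method": "jog_arm", "body": {
  "deltas": [
    [[0,0,0],0.0764],
    [[0,0,0],0.0764],
    [[0,0,0],0.0764],
    [[0,0,0],0.0764],
    [[0,0,0],0.0764],
    [[0,0,0],0],
    [[0,0,0],0]
  ]
}}

```text
time_s: 20.43
tcp_pos: [0.6668, 0.3045, 0.2542]
orientation: [[-0.002, 0.863, 0.505], [-0.002, 0.505, -0.863], [-1.0, -0.003, 0.001]]
contact_force: [-0.2, -0.7, -1.7]
finger_gap: 0.0129
```

```bash
python3 look.py 15 365 175 130 100; python3 -c "
from h import *
p=get_obs()['tcp_pos'];print(proj('scene',p),proj('top',p))"
```

```text
{'tcp_pos': array([0.667 , 0.3048, 0.2549]), 'time_s': 20.5333, 'contact_force': array([ 1.2208, -0.496 , -0.6563]), 'finger_gap': 0.012779769289634129, 'joints': array([ 0.4289,  0.5825,  0.4112,  1.4012, -0.0005,  3.0421])}
[428.64003785 274.31654848] [185.8315866 145.8043521]
```

View pics/z15.png

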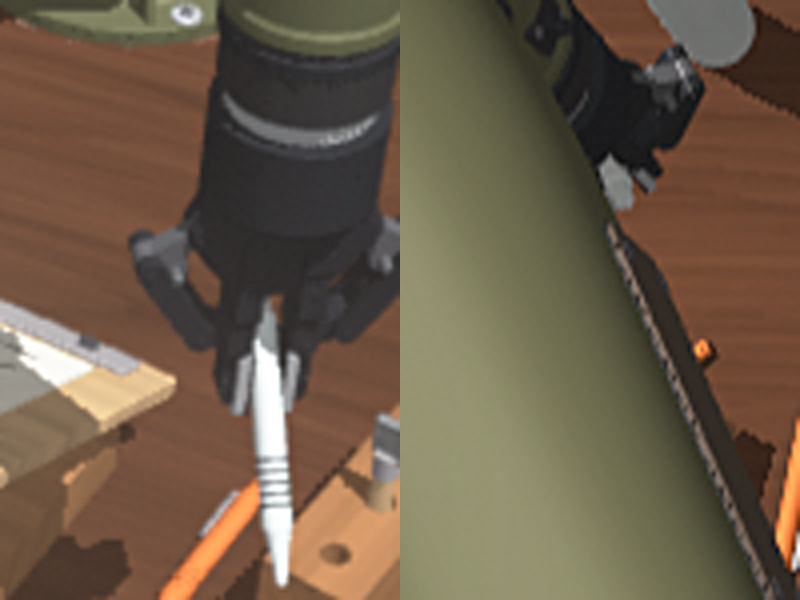

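```bash
cat > tip.py <<'E'
from h import *
from scipy.optimize import least_squares
def fit(uv,o,s=.0934):
    R=np.array(o["orientation"]);g=np.array(o["tcp_pos"])-.0187*R[:,0]
    T=lambda th,s:g+s*(np.sin(th)*R[:,1]+np.cos(th)*R[:,0])
    r=least_squares(lambda q:np.r_[proj("scene",T(q[0],q[1]))-uv,(q[1]-s)/.002],[.8,s])
    return np.degrees(r.x[0]),r.x[1],T(*r.x),proj("scene",T(*r.x)),g
E
python3 - <<'E'
from tip import *
np.set_printoptions(precision=4,suppress=True)
print(fit(np.array([435.5,320.5]),get_obs()))
o=get_obs();R=o["orientation"];g=o["tcp_pos"]-.0187*R[:,0]
for th in (35,40,45,50,55): 
  t=np.radians(th);print(th,proj("scene",g+.0934*(np.sin(t)*R[:,1]+np.cos(t)*R[:,0])))
E
```

```text
(np.float64(54.48587814996026), np.float64(0.09511501920578949), array([0.7338, 0.3438, 0.2182]), array([435.1491, 319.7794]), array([0.667 , 0.3048, 0.2736]))
35 [431.17   317.6324]
40 [432.1786 318.4979]
45 [433.1831 318.9815]
50 [434.1756 319.0709]
55 [435.148  318.7569]
```

```bash
python3 - <<'E'
from h import *
r=np.array([.977,-.214,0]);z=np.array([0,0,1])
for g in ([.632,.3124,.1086],[.6688,.3046,.2345]):
  g=np.array(g)
  for th in range(35,70,5):
    t=np.radians(th);a=np.sin(t)*r+np.cos(t)*z
    print(th,proj("scene",g+.042*a),"tip",g-.0934*a)
E
```

```text
35 [425.86390095 311.91895941] tip [0.57966012 0.32386442 0.0320912 ]
40 [424.96462196 313.56655658] tip [0.57334447 0.32524778 0.03705145]
45 [424.1084073  315.23663314] tip [0.56747523 0.32653337 0.04255623]
50 [423.30236259 316.91531578] tip [0.56209707 0.32771139 0.04856364]
55 [422.55313574 318.58866659] tip [0.5572509  0.32877288 0.05502796]
60 [421.86684967 320.24282706] tip [0.55297362 0.32970977 0.0619    ]
65 [421.24904222 321.86416007] tip [0.54929778 0.33051492 0.06912745]
35 [421.90799442 276.78186286] tip [0.61646012 0.31606442 0.1579912 ]
40 [420.92241452 278.57875284] tip [0.61014447 0.31744778 0.16295145]
45 [419.98500742 280.4091921 ] tip [0.60427523 0.31873337 0.16845623]
50 [419.10361372 282.25785285] tip [0.59889707 0.31991139 0.17446364]
55 [418.28555503 284.10925645] tip [0.5940509  0.32097288 0.18092796]
60 [417.53755826 285.94793758] tip [0.58977362 0.32190977 0.1878    ]
65 [416.86568825 287.75860693] tip [0.58609778 0.32271492 0.19502745]
```

```bash
python3 - <<'E'
import cv2
for n,(x,y) in {13:(410,290),14:(405,260)}.items():
    i=cv2.imread(f"pics/full_s_{n}.png"); cv2.imwrite(f"pics/c{n}.png",cv2.resize(i[y:y+50,x:x+50],(500,500),interpolation=cv2.INTER_CUBIC))
a=cv2.hconcat([cv2.imread("pics/c13.png")[:,:400],cv2.imread("pics/c14.png")[:,:400]]);cv2.imwrite("pics/c1314.png",a)
E
```

```text
(no output)
```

View pics/c1314.png

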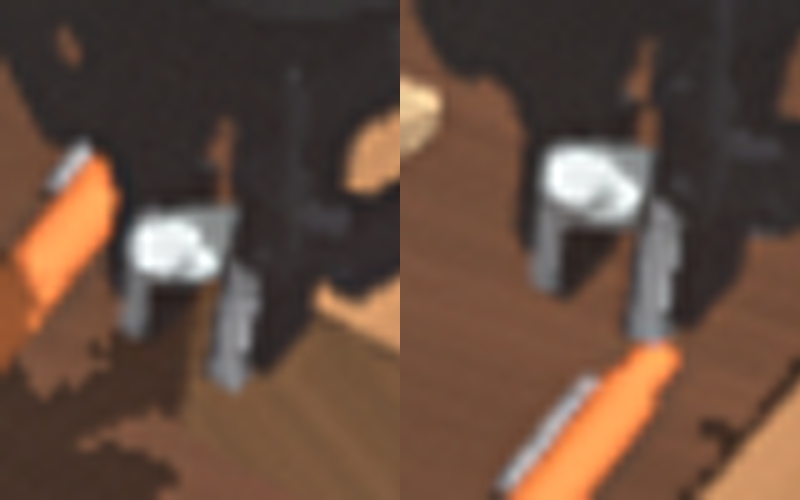

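Emit:
{"method": "jog_arm", "body": {
  "deltas": [
    [[0,0,0],-0.0714],
    [[0,0,0],-0.0714],
    [[0,0,0],-0.0714],
    [[0,0,0],-0.0714],
    [[0,0,0],-0.0714],
    [[0,0,0],-0.0714],
    [[0,0,0],-0.0714],
    [[0,0,0],0]
  ]
}}

```text
time_s: 21.2
tcp_pos: [0.6672, 0.3051, 0.2556]
orientation: [[-0.0, 0.253, 0.968], [-0.0, 0.968, -0.253], [-1.0, -0.001, -0.0]]
contact_force: [-0.4, 0.1, -0.2]
finger_gap: 0.0129
```

Emit:
{"method": "jog_arm", "body": {
  "deltas": [
    [[0,-0.05,-0.003],0],
    [[0,-0.09,-0.006],0],
    [[0,-0.12,-0.008],0],
    [[0,-0.12,-0.008],0],
    [[0,-0.12,-0.008],0],
    [[0,-0.12,-0.008],0],
    [[0,-0.12,-0.008],0],
    [[0,-0.12,-0.008],0]
  ]
}}

```text
time_s: 21.87
tcp_pos: [0.5835, 0.0588, 0.2559]
orientation: [[0.0, 0.259, 0.966], [-0.0, 0.966, -0.259], [-1.0, -0.0, 0.0]]
contact_force: [1.1, 0.6, -0.5]
finger_gap: 0.0126
```

Emit:
{"method": "jog_arm", "body": {
  "deltas": [
    [[0,-0.12,-0.008],0],
    [[0,-0.11,-0.008],0],
    [[0,-0.08,-0.006],0],
    [[0,-0.044,-0.003],0],
    [[0,0,0],0],
    [[0,0,0],0]
  ]
}}

```text
time_s: 22.37
tcp_pos: [0.5501, -0.0404, 0.256]
orientation: [[0.001, 0.259, 0.966], [0.001, 0.966, -0.259], [-1.0, 0.001, 0.0]]
contact_force: [-0.5, -0.3, -0.7]
finger_gap: 0.0128
```

```bash
python3 look.py 16 280 160 290 150; python3 -c "
from h import *
p=get_obs()['tcp_pos'];print(proj('scene',p),proj('top',p))"
```

```text
{'tcp_pos': array([ 0.5504, -0.0394,  0.2559]), 'time_s': 22.4667, 'contact_force': array([ 0.2578,  0.5075, -1.0456]), 'finger_gap': 0.013110692631941782, 'joints': array([-0.0718,  0.2135, -0.1221,  1.2349,  0.0006,  1.7586])}
[292.67307699 190.24388049] [351.28993284 204.15666033]
```

View pics/z16.png

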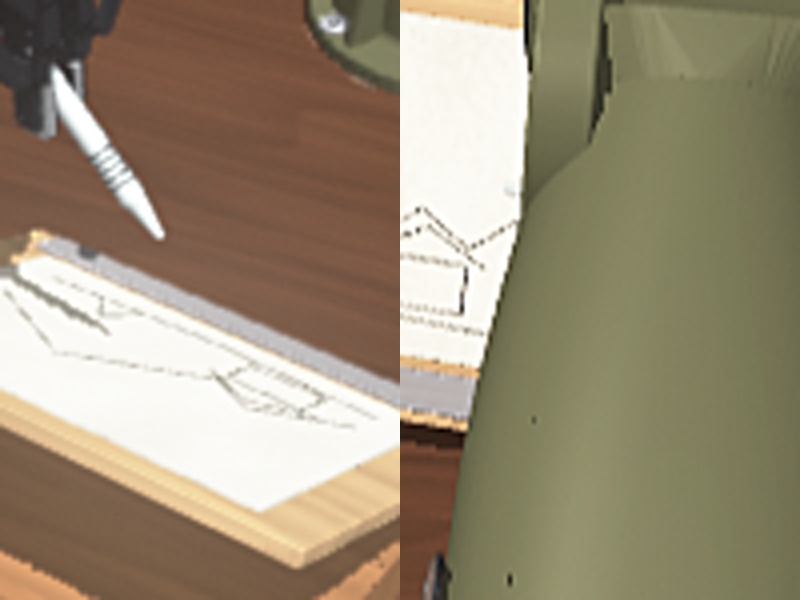

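```bash
python3 - <<'E'
from tip import *
np.set_printoptions(precision=4,suppress=True)
o=get_obs()
print(tri([219.5/480,320.75/640],[197/480,317.5/640]))
print(fit(np.array([320.75,219.5]),o))
print(fit(np.array([319.75,219]),o))
from fitb import B
p=[.4567,.043,-.1425,.45];m=B(p,.1414,-.0024,.016);print("mid",m,"mid+2cm",B(p,.1414,-.0024,.036), "u=.13",B(p,.13,0,.036))
E
```

```text
(array([0.5702, 0.0336, 0.2159]), np.float64(0.005675852611896058))
(np.float64(53.94157812252788), np.float64(0.09538340933344192), array([0.5702, 0.0351, 0.2185]), array([320.0535, 218.7154]), array([ 0.5504, -0.0394,  0.2746]))
(np.float64(52.9781762937411), np.float64(0.09435351819947306), array([0.5697, 0.0334, 0.2178]), array([319.426 , 218.6138]), array([ 0.5504, -0.0394,  0.2746]))
mid [0.5755 0.0235 0.1259] mid+2cm [0.5669 0.0248 0.1439] u=.13 [0.5571 0.0286 0.139 ]
```

```bash
python3 - <<'E'
from tip import *
i=cv2.imread("pics/full_s_16.png")[170:225,285:330]
cv2.imwrite("pics/c16.png",cv2.resize(i,None,fx=10,fy=10,interpolation=cv2.INTER_CUBIC))
o=get_obs();R=o["orientation"];t=np.array([.570,.034,.217])
for th in (40,45,50,55,60):
    a=np.radians(th);v=np.sin(a)*R[:,1]+np.cos(a)*R[:,0]
    d=proj("scene",t)-proj("scene",t-.06*v);print(th,d,d[0]/d[1])
E
```

```text
40 [14.11286145 24.54825168] 0.5749029150536229
45 [15.42227083 23.92405724] 0.6446344229162443
50 [16.60552795 23.12149638] 0.7181856951939373
55 [17.65480919 22.14846   ] 0.7971122681507966
60 [18.56347346 21.01399637] 0.883386155187721
```

View pics/c16.png

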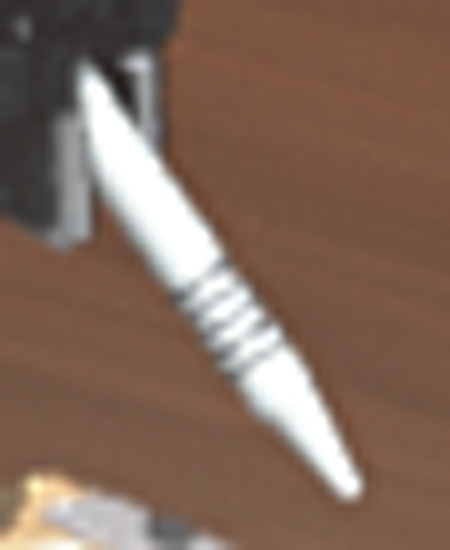

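Emit:
{"method": "jog_arm", "body": {
  "deltas": [
    [[0.03,-0.01,0],0],
    [[0.05,-0.013,0],0],
    [[0.05,-0.01,0],0],
    [[0.03,0,0],0],
    [[0.01,0,0],0],
    [[0,0,0],0]
  ]
}}

```text
time_s: 22.97
tcp_pos: [0.5468, -0.0493, 0.2037]
orientation: [[-0.002, 0.256, 0.967], [0.0, 0.967, -0.256], [-1.0, -0.0, -0.002]]
contact_force: [-0.0, 0.1, -0.5]
finger_gap: 0.0131
```

```bash
python3 look.py 17 270 190 260 130
```

```text
{'tcp_pos': array([ 0.5477, -0.0496,  0.2053]), 'time_s': 23.0667, 'contact_force': array([ 0.4015,  0.0224, -1.1092]), 'finger_gap': 0.012382300720454684, 'joints': array([-0.0903,  0.2312, -0.2158,  1.1234,  0.0001,  1.74  ])}
```

View pics/z17.png

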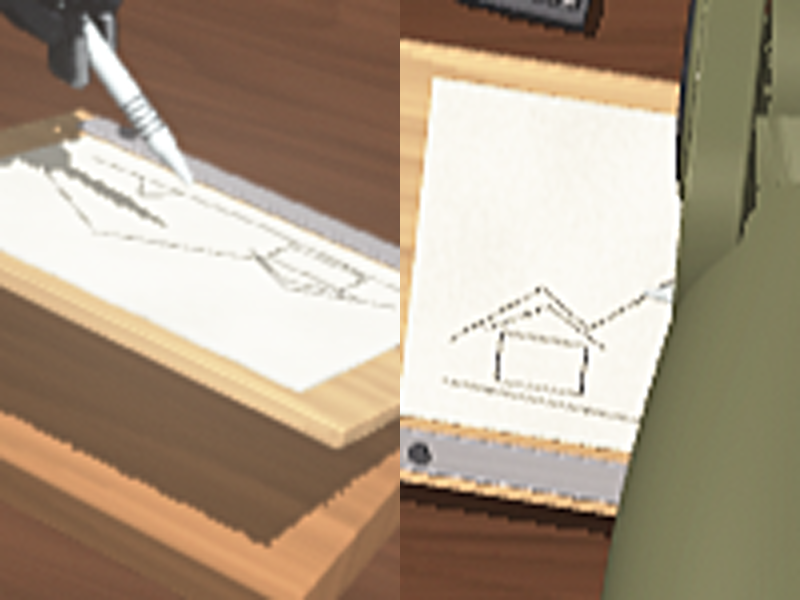

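```bash
cat > rel.py <<'E'
from tip import *
from fitb import B
import sys
np.set_printoptions(precision=4,suppress=True)
a=[float(x) for x in sys.argv[1:5]]
T,e=tri([a[1]/480,a[0]/640],[a[3]/480,a[2]/640]);print(T,e,fit(np.array(a[:2]),get_obs()))
p=[.4567,.043,-.1425,.45]
m=B(p,.1414,-.0024,.016);X=B(p,1.1414,-.0024,.016)-m;Y=B(p,.1414,.9976,.016)-m;Z=B(p,.1414,-.0024,1.016)-m
for q in (T,fit(np.array(a[:2]),get_obs())[2]): d=q-m;print("sheet frame",d@X,d@Y,d@Z)
E
python3 rel.py 317.5 236.5 323 203.5
```

```text
[0.5659 0.0227 0.1609] 0.005807280546757668 (np.float64(52.89550584930391), np.float64(0.09616446863151781), array([0.5674, 0.0246, 0.166 ]), array([316.5683, 235.3202]), array([ 0.5477, -0.0496,  0.224 ]))
sheet frame 0.0067455124402960205 -0.002148868904126448 0.035578108589282315
sheet frame 0.010082777009470379 -0.00012118222227224047 0.039612905447447826
```

Emit:
{"method": "jog_arm", "body": {
  "deltas": [
    [[0.02,0,0],0],
    [[0.02,0,0],0],
    [[0.01,0,0],0],
    [[0,0,0],0],
    [[0,0,0],0],
    [[0,0,0],0],
    [[0,0,0],0]
  ]
}}

```text
time_s: 23.65
tcp_pos: [0.5475, -0.05, 0.1902]
orientation: [[0.0, 0.257, 0.966], [-0.0, 0.966, -0.257], [-1.0, 0.0, 0.0]]
contact_force: [1.1, -0.3, 0.1]
finger_gap: 0.0132
```

```bash
python3 look.py 18 270 190 260 130
```

```text
{'tcp_pos': array([ 0.5475, -0.05  ,  0.1901]), 'time_s': 23.75, 'contact_force': array([-0.0239,  0.0297, -1.0086]), 'finger_gap': 0.01259795785247494, 'joints': array([-0.0911,  0.2392, -0.2408,  1.0904,  0.    ,  1.7398])}
```

View pics/z18.png

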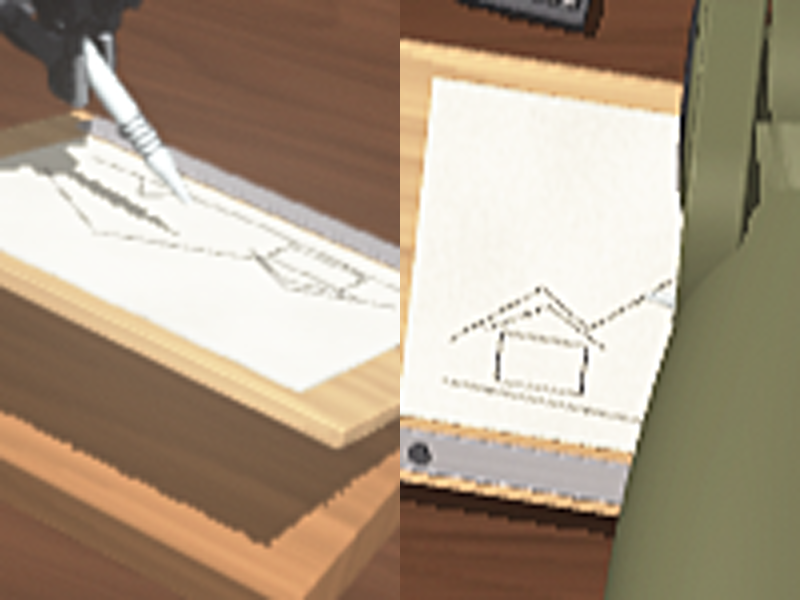

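View pics/full_s_18.png

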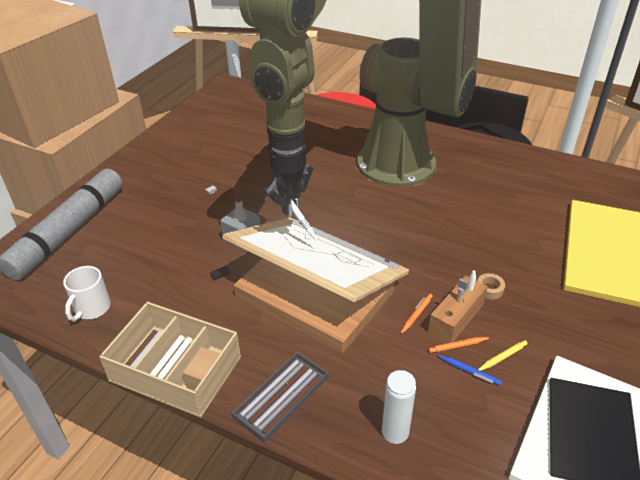

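```bash
python3 rel.py 316.5 241 323 204; python3 -c "
from workcell import *
import numpy as np
o=get_obs();print(o['joint_vel'],o['time_s'])"
```

```text
[0.5673 0.022  0.1486] 0.0036825727221015867 (np.float64(52.04339493076624), np.float64(0.09509194502856315), array([0.5668, 0.0225, 0.1504]), array([315.9511, 240.252 ]), array([ 0.5475, -0.05  ,  0.2088]))
sheet frame 0.0027670769077602717 -0.002693621920762516 0.023812290165691887
sheet frame 0.0030113477477598416 -0.002303836837371572 0.025705643812278762
[-0.00018202 -0.00038557 -0.00178742  0.00015249 -0.00232817 -0.00025099] 23.75
```

```bash
python3 -c "
from workcell import manip
print(manip.hand_in())"
```

```text
the job is handed in; nothing more can be done
None
```

The job is handed in at about 24 s of the 58 s allowed: the board is wound up to its stop and the pencil is poised at a slant over the middle of the paper. No verdict was reported, so the figures below are my own checks.

- **Board:** I cranked the knob a little over two turns clockwise until it hit the stop, where the resistance rose to about 70 N, then eased off and let go. A fit to the camera pictures gave a tilt of about 0.43 rad. That is lower than the 0.45 rad the stop implies and only just meets the step's limit, so I am relying on the hard stop being real.
- **Pencil:** I drew it straight out of the rack and held it clear at a tip height of about 80 mm. The arm cannot tilt the tool, so I set the slant by pivoting the pencil in the fingers, with its tip caught in its own hole.
- **Final pose:**
  - The tip is about 24–26 mm off the paper, assuming the tilt is 0.45 rad, and about 3 mm from the middle along each edge.
  - The arm was still, and the finger gap of 13 mm matches a held pencil.
- **Slant disagreement:** One estimate, from the pencil's edges in the picture, gave about 47°. Another, from the tip position, gave about 52–53°. An early check of the cap gave about 42°. All lie within 30–60°.
- **Other objects:** In the last picture the brush, stump, eraser, tape and sharpener look to be where they started. The loose blue, orange and yellow pencils had toppled by my second look at the rack; I never touched them.

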